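# Emboss a wooden rack tag in the hand press

### The arm

A 6-joint arm with a two-finger parallel gripper is mounted at the origin on the work surface. World frame = base frame: x ahead of the robot, y to its left, z up, the work surface at z = 0. Lengths are in m, angles in rad, forces in N, time in s.
With the tool pointing down it reaches from about 0.275 to 0.775 m from the base axis. Payload 14.6 kg.
Tool frame: the origin (TCP) lies at the very end of the fingers, on their centre line; the grasp point (between the pads) lies 19 mm behind it; x points along the fingers, z is the direction in which the jaws open and shut, and the axes are right-handed (so a half turn about x gives the same grasp; the last joint's range is limited). The gripper opens to 85 mm and grips with 20 to 120 N. Pads are 22 mm wide; open, the fingers measure 114 mm over their backs; the gripper's body (76 mm by 85 mm) begins 54 mm behind the grasp point. The pads swing forward as they close: fully open they stand 13 mm farther back than shut.
Start: joints at [-1.31, 0.263, -0.048, 1.259, 0, 1.415], TCP at [0.212, -0.48, 0.194] pointing down, gripper open.
Joint ranges: [-2.65, 2.65], [-0.89, 1.7], [-1.18, 1.37], [-2.13, 2.11], [-1.35, 1.29], [-3.14, 3.14]. Speed limits (rad/s): [1.89, 1.89, 2.57, 2.79, 3.14, 3.14].

### API

Orientations are given as a unit quaternion [w, x, y, z].
In Python, from station import read_state, grab_frame, calibration, hand_in gives the robot as it stands.
- The arm moves only by the tool carry_out, never from a script. Its argument "targets" is a list of rows, each a list of 7 numbers: the turn, a rotation vector about the world's x, y, z in rad, then the shift along the world's x, y, z in cm, then the finger opening in cm, from 0 to 8.54. A call has 1 to 8 rows; each row shifts and turns the pose as measured when the row begins; what a row does not reach is not made up. A row lasts 1/10 s, in which the tool goes at most 50 mm and 8.59 degrees, less where a joint would pass 70% of its speed; a pose out of reach is approached as far as the arm can. A call is refused whole if a number of a shift passes 5 or a number of a turn 0.15, either way. A call with a gripper value outside its range is refused whole. The fingers move at their own pace and stop on an object; "newtons" is the grip in N (left out, the last holds). Time passes only in rows, so rows that do not move let the fingers close. It gives the time, the measured TCP pose, the force and the opening at its end, in the units of the state.
- read_state(): the state, without advancing time (a new reading comes with each control period).
- grab_frame(name): name is "side" or "top" or "wrist"; returns the picture (384x512x3 uint8, red, green, blue); there is no depth.
- calibration(name): a dict with "K" (3x3 intrinsics, pixels), "rvec" (rotation vector, rad) and "tvec" (3), from world to camera coordinates, as OpenCV has them. Camera axes: x right, y down, z forward; pixel columns grow to the right and rows downward; lengths in m; the calibration is good to about 2 mm. A picture is of the moment at which its call begins: read the wrist's pose just before it. calibration takes no time and is no camera call; for the wrist camera it gives the pose at the moment of the call.
- hand_in(): hands the job in, once; it reports no verdict.
The state is a dict: "time_s": time; "qpos": joint angles; "qvel": joint speeds; "joint_efforts": joint torques, N m; "tool_pos": TCP position; "orientation": TCP orientation; "force": force on the tool from outside, world axes, zero at the start; "moment": the same for the moment, N m; "finger_gap": opening from 0.0 (shut) to 1.0 (fully open).
Only numpy, scipy, OpenCV 4.12 (cv2) and the standard library are available. Lean on these libraries where they do the work, as an engineer would, in place of code of your own. Each camera call takes 0.05 s, during which the arm holds its last target.

### The job

Lay the loose blank wooden tag on the bed of the hand press and slide it lengthwise between the guides until its end rests against the back stop, then push the press's plunger down, without slamming it, until the die bottoms firmly on the tag, and hold it there for about a second. Let the plunger spring fully up, then take the tag out clear of the guides and leave it lying flat on the bed or the table. Do not disturb the bottle, the jar or the can.

Things in the scene. Friction and masses are not known exactly. Their poses are not given: they have to be found in the camera images.
- tag: The blank: one loose flat wooden board 150 x 46 x 12 mm, about 70 g (0.7 to 1.4 times that), both ends alike, lying alone flat on the table (four similar boards stacked elsewhere are fixed spares). Origin at the centre of its underside; x along its length, y across, z up.
- press: Fixed grey hand press: bed plate 345 x 130 mm, its top 12 mm above the table, with a column at its far end and a head over the bed. Origin at table height under the plunger's axis; x is the feed direction (to the column), y across, z up. The bed reaches from x = -235 to +110 mm; the column, 187 mm high, stands at x = 62 to 98 mm.
- seat (a point): Point on the bed top, on the centre line, x = -40 mm in the press's frame, where the origin of the fully seated tag lies; axes as the press. The tag then touches the back stop (10 mm high, face at press x = +35 mm) and reaches back to x = -115 mm, its last 65 mm outside the mouth of the guides.
- mouth (a point): Point on the bed top, on the centre line, at the outer end of the guides' flared mouth: x = -50 mm in the press's frame; axes as the press. The mouth is about 64 mm wide here and narrows to two steel rails 50 mm apart inside, 10 mm high, from press x = -30 to +45 mm.
- head_top (a point): Point on the plunger's axis on top of the head: a grey block 40 mm high, from x = -30 to +106 mm in the press's frame, 56 to 72 mm wide, with a black ball-ended clamp handle beside the column. The head is clamped at another height each time, its top 145 to 165 mm above the table, and does not move in use.
- knob_top (a point): Centre of the flat top of the plunger's round black knob (46 mm in diameter, 17 mm high). At rest it is 67 mm above the head's top, 212 to 232 mm above the table; it goes straight down when pressed and springs back when let go. The die reaches the tag 24 to 44 mm down.
- plunger: Sprung plunger: knob, stem and a 30 mm square metal die. Origin at the centre of the die's face, 164 mm under the knob's top; axes as the press. The spring pushes back with 5 N at first, 9 to 12 N when the die meets the tag, which stops it hard. The mark takes 6 N or more on the tag for half a second (20 to 25 N on the knob in all); above 120 N, as from a fast blow, the wood splits.
- bottle: Bystander: upright green glass wine bottle, 74 mm in diameter, 290 mm high; origin at the centre of its foot.
- jar: Bystander: upright clear glass jar with a steel lid, 84 mm in diameter, 75 mm high; origin at the centre of its foot.
- can: Bystander: upright plain aluminium can, 66 mm in diameter, 115 mm high; origin at the centre of its foot.
Not all that is in view belongs to the job. Several things look just like the tag: the one meant starts farthest to the robot's right.

How it is judged:
On the way, in this order (a step that is already met when the one before it is completed fails the run):
1. the tag lies flat on the bed, between the guides, against the back stop (within 3.5 mm) (x of tag in the frame of seat between -0.0035 and 0.004 m and y of tag in the frame of seat between -0.006 and 0.006 m and z of tag in the frame of seat below 0.004 m and angle between the x axis of tag and the x axis of press, either way round below 0.12 rad), for 0.1 s.
2. the die presses on the seated tag with at least 6 N for half a second (all of step 1 and contact force between plunger and tag above 6 N), for 0.5 s.
3. the plunger is up again while the tag is still in place, seated (all of step 1 and z of knob_top in the frame of head_top above 0.062 m), for 0.1 s.
At the end, for the whole second after the job is handed in: The plunger is fully up (knob top more than 62 mm above the head's top); the tag is at rest, lying flat (within 0.1 rad) on the bed or the table with its origin lower than 20 mm and at least 90 mm horizontally from the seat point (z of knob_top in the frame of head_top above 0.062 m and horizontal distance between tag and seat above 0.09 m and angle between tag's own z axis and vertical below 0.1 rad and height (world z) of tag below 0.02 m and linear speed of tag below 0.02 m/s); the robot touches nothing.
It fails at once if the die presses on the tag with more than 120 N (contact force between plunger and tag above 120 N).
It fails at once if the bottle is shifted by more than 25 mm or tipped (distance of bottle from where it was at the start of the episode above 0.025 m or angle between bottle's own z axis and vertical above 0.25 rad).
It fails at once if the jar is shifted by more than 25 mm or tipped (distance of jar from where it was at the start of the episode above 0.025 m or angle between jar's own z axis and vertical above 0.25 rad).
It fails at once if the can is shifted by more than 25 mm or tipped (distance of can from where it was at the start of the episode above 0.025 m or angle between can's own z axis and vertical above 0.25 rad).
It also fails if it takes over 72 s, if anything falls off the work surface, if the arm or the gripper's body presses on something with over 40 N, if the wrist force passes 120 N, or if a joint passes its speed limit or range.

## Working session

There is one attempt and no reset: what is moved stays moved. The work goes in short steps, Python scripts to look and compute and a tool call to move; the robot and the scene stay as the last step left them, time stands still between calls to the robot, and variables do not carry over. Pictures are saved under pics/ and viewed, and the job is handed in when it is done.

Besides the shell and the picture viewer there is one more tool, called after "Call:" in YAML: its name, and indented under it one key for each argument. carry_out: Moves the arm, as the interface text tells. Its arguments: {"type":"object","properties":{"targets":{"type":"array"},"newtons":{"type":"number"}},"required":["targets"]}

```bash
mkdir -p pics; ls; python3 - <<'E'
from station import *
import cv2
print(read_state())
for n in ["side","top","wrist"]:
    print(n,calibration(n))
    f=grab_frame(n); cv2.imwrite(f"pics/{n}0.png",f[:,:,::-1])
E
```

```text
pics
{'time_s': 0.0, 'qpos': array([-1.31028914e+00,  2.63521690e-01, -4.89220821e-02,  1.25936167e+00,
       -6.31141228e-07,  1.41546396e+00]), 'qvel': array([ 0.00035806, -0.00173676,  0.00044063, -0.00068813,  0.00054429,
       -0.00075131]), 'joint_efforts': array([-4.57393820e-03, -6.37609935e+01,  3.84574413e+01,  1.35078141e-02,
       -2.84047010e-04, -5.20831020e-05]), 'tool_pos': array([ 0.21198216, -0.47998468,  0.19373119]), 'orientation': array([ 0.59217827,  0.38625721,  0.59270895, -0.38578021]), 'force': array([-0.54169083,  1.02902467, -0.19324141]), 'moment': array([ 0.02887161, -0.00772356,  0.04845043]), 'finger_gap': 0.9980295457261076}
side {'K': array([[459.44814388,   0.        , 253.36805843],
       [  0.        , 459.44814388, 188.28960869],
       [  0.        ,   0.        ,   1.        ]]), 'rvec': array([ 0.92279997,  2.34472049, -1.20069452]), 'tvec': array([ 0.39744814, -0.12903522,  1.89307937])}
top {'K': array([[474.91780591,   0.        , 261.44635082],
       [  0.        , 474.91780591, 194.30101933],
       [  0.        ,   0.        ,   1.        ]]), 'rvec': array([ 2.13643968, -2.06161881,  0.22677452]), 'tvec': array([0.02358049, 0.63707266, 1.16459058])}
wrist {'K': array([[297.26953886,   0.        , 255.29446976],
       [  0.        , 297.26953886, 187.76993513],
       [  0.        ,   0.        ,   1.        ]]), 'rvec': array([-2.42364745,  1.57813874,  0.23118788]), 'tvec': array([-0.52441689, -0.03747553,  0.379373  ])}
```

View pics/top0.png

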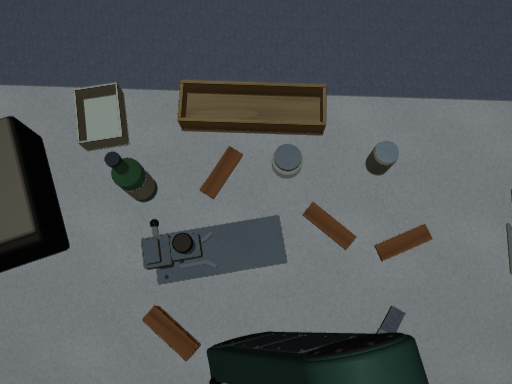

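View pics/side0.png

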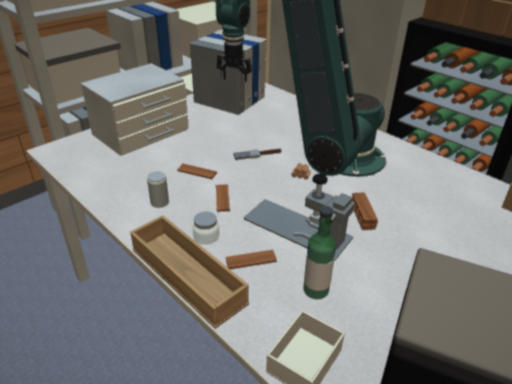

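View pics/wrist0.png

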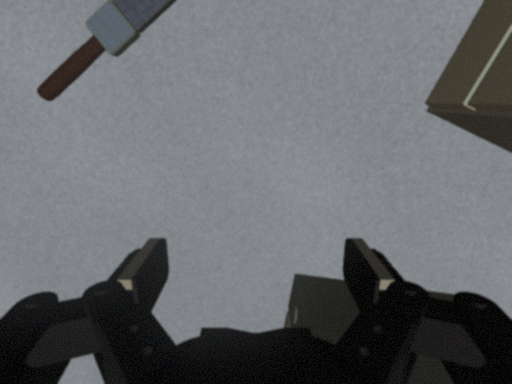

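The top view shows three loose boards at about (221,172), (329,226) and (403,242), with a stack at (171,333). The press bed runs from (157,262) to (285,240), and the knob is at (182,243). Next I'll measure these.

```bash
cat > h.py <<'E'
import numpy as np, cv2
from station import *
def cam(n,c=None):
    c=c or calibration(n); R=cv2.Rodrigues(c["rvec"])[0]; return c["K"],R,c["tvec"]
def ray(n,px,c=None):
    K,R,t=cam(n,c); d=R.T@np.linalg.inv(K)@np.array([px[0],px[1],1.]); return -R.T@t,d
def onz(n,px,z,c=None):
    o,d=ray(n,px,c); return o+d*(z-o[2])/d[2]
def proj(n,p,c=None):
    K,R,t=cam(n,c); q=K@(R@np.asarray(p)+t); return q[:2]/q[2]
def rects(n,img,mask,z,amin=60):
    cs,_=cv2.findContours(mask,cv2.RETR_EXTERNAL,cv2.CHAIN_APPROX_NONE); out=[]
    for c in cs:
        if cv2.contourArea(c)<amin: continue
        w=np.array([onz(n,p[0],z)[:2] for p in c])
        (cx,cy),(a,b),ang=cv2.minAreaRect((w*1000).astype(np.float32))
        if a<b: a,b,ang=b,a,ang+90
        out.append((c.reshape(-1,2).mean(0).round(),cx/1000,cy/1000,a,b,ang))
    return out
E
python3 - <<'E'
from h import *
img=cv2.imread('pics/top0.png'); hsv=cv2.cvtColor(img,cv2.COLOR_BGR2HSV)
for p in [(403,242),(329,226),(221,172),(250,245),(250,110),(171,333)]: print(p,hsv[p[1],p[0]])
m=cv2.inRange(hsv,(3,110,50),(14,255,255))
for r in rects('top',img,m,0.012): print('tag',r)
for p in [(157,283),(285,262),(279,216),(182,243),(113,160),(287,153),(386,150)]: print(p,onz('top',p,0.012))
b=cv2.resize(img[190:300,120:310],None,fx=4,fy=4,interpolation=cv2.INTER_CUBIC); cv2.imwrite('pics/press_top.png',b*2 if b.max()<127 else cv2.convertScaleAbs(b,alpha=1.6))
s=cv2.imread('pics/side0.png')
cv2.imwrite('pics/press_side.png',cv2.resize(s[160:310,230:390],None,fx=4,fy=4,interpolation=cv2.INTER_CUBIC))
E
```

```text
(403, 242) [ 13 158  76]
(329, 226) [ 13 156  75]
(221, 172) [ 14 157  78]
(250, 245) [99 52 79]
(250, 110) [ 20 100  89]
(171, 333) [ 14 159  74]
tag (array([173., 331.]), 0.27951333618164065, 0.26649090576171874, 155.3167266845703, 53.394065856933594, 51.27328109741211)
tag (array([403., 242.]), 0.5322265014648437, -0.3352220458984375, 149.55149841308594, 42.87061309814453, 114.82626724243164)
tag (array([329., 226.]), 0.5703970336914063, -0.13746453857421875, 146.91783142089844, 44.71637725830078, 51.965797424316406)
tag (array([221., 172.]), 0.7101332397460938, 0.16086776733398436, 148.35940551757812, 45.0618782043457, 149.89071655273438)
(157, 283) [0.40131254 0.31219378 0.012     ]
(285, 262) [ 0.46802    -0.02188294  0.012     ]
(279, 216) [ 0.59092821 -0.00257194  0.012     ]
(182, 243) [0.50858735 0.25431491 0.012     ]
(113, 160) [0.73266257 0.46321359 0.012     ]
(287, 153) [ 0.76981928 -0.01986601  0.012     ]
(386, 150) [ 0.78814091 -0.29539389  0.012     ]
```

View pics/press_top.png

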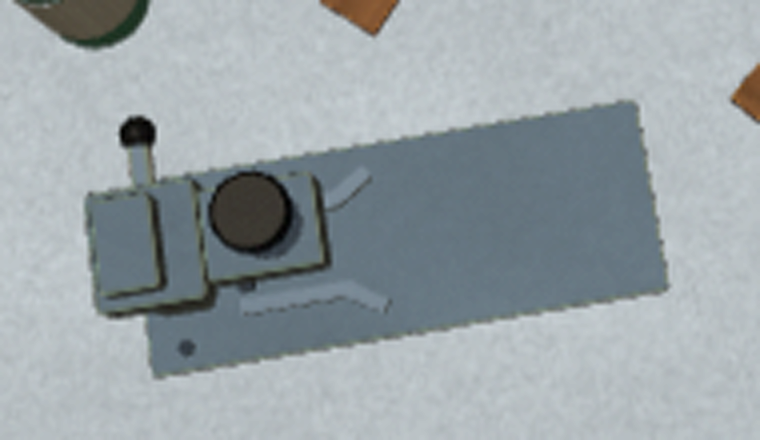

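View pics/press_side.png

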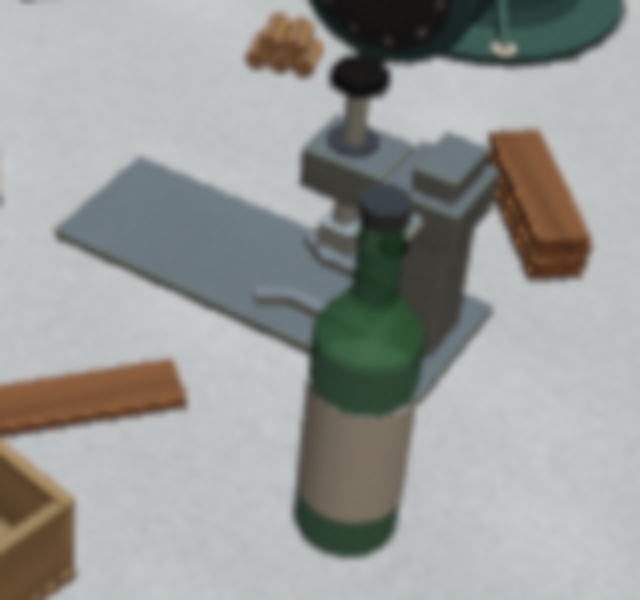

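```bash
python3 - <<'E'
from h import *
from scipy.spatial.transform import Rotation as Ro
s=read_state(); w,x,y,z=s['orientation']; R=Ro.from_quat([x,y,z,w]).as_matrix(); print(R.round(3))
K,Rc,t=cam('wrist'); c=-Rc.T@t; print('cam in tool',R.T@(c-s['tool_pos']), 'cam axes in tool\n',(R.T@Rc.T).round(2))
img=cv2.imread('pics/top0.png'); hsv=cv2.cvtColor(img,cv2.COLOR_BGR2HSV).astype(int)
m=((hsv[...,1]>42)&(hsv[...,0]>90)&(hsv[...,0]<110)).astype(np.uint8)*255
m[:205]=0;m[300:]=0;m[:,:140]=0;m[:,300:]=0
cv2.imwrite('pics/m.png',m)
c=max(cv2.findContours(m,cv2.RETR_EXTERNAL,cv2.CHAIN_APPROX_NONE)[0],key=cv2.contourArea).reshape(-1,2)
W=np.array([onz('top',p,0.012)[:2] for p in c])
# edges by rough corners A(279,215) B(286.6,262.5) C(158,284)
cor=[np.array(onz('top',p,0.012)[:2]) for p in [(279,215),(286.6,262.5),(158,284)]]
A,B,C=cor; print('AB',np.linalg.norm(A-B),'BC',np.linalg.norm(C-B), 'ang BC',np.degrees(np.arctan2(*(C-B)[::-1])),'ang BA',np.degrees(np.arctan2(*(A-B)[::-1])))
def fit(P,Q,lo=.1,hi=.9):
    u=(Q-P)/np.linalg.norm(Q-P); n=np.array([-u[1],u[0]]); d=(W-P)@n; s_=(W-P)@u/np.linalg.norm(Q-P)
    k=(abs(d)<.005)&(s_>lo)&(s_<hi); v=cv2.fitLine(W[k].astype(np.float32),cv2.DIST_HUBER,0,1e-5,1e-5).ravel(); 
    print(k.sum(),'ang',np.degrees(np.arctan2(v[1],v[0])),'pt',v[2:]); return v
v1=fit(A,B); v2=fit(B,C); v3=fit(A,A+(C-B)*.5)
E
```

```text
[[-0.     0.915  0.404]
 [ 0.001  0.404 -0.915]
 [-1.     0.    -0.001]]
cam in tool [-0.17966679  0.07206485  0.00018205] cam axes in tool
 [[ 0.   -0.28  0.96]
 [ 0.   -0.96 -0.28]
 [ 1.    0.   -0.  ]]
AB 0.1290004007575348 BC 0.3423227005007941 ang BC 101.46173249570435 ang BA 10.56334537973278
35 ang 11.836744 pt [ 0.52352834 -0.01218819]
63 ang -78.46786 pt [0.43414024 0.15557195]
50 ang -78.392075 pt [0.5755018  0.07738321]
```

View pics/m.png

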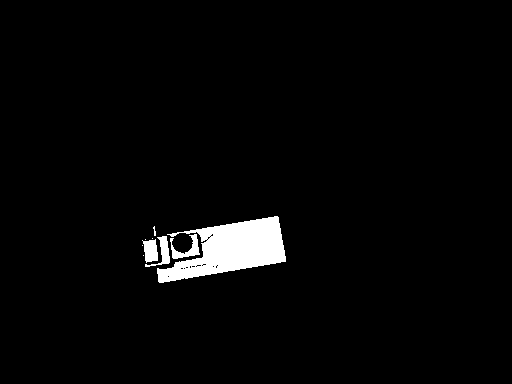

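```bash
cat >> h.py <<'E'
PA=np.radians(101.57); U=np.array([np.cos(PA),np.sin(PA)]); V=np.array([-U[1],U[0]])
E
python3 - <<'E'
from h import *
p2=np.array([0.43414024,0.15557195]); p3=np.array([0.5755018,0.07738321]); p1=np.array([0.52352834,-0.01218819])
print('width',(p2-p3)@V)
ym=((p2+p3)/2)@V; xe=p1@U-0.0012
O=U*(xe+0.235)+V*ym; print('O',O,'mouth',O-.05*U,'seat',O-.04*U,'U',U,'V',V)
# knob: ray triangulation
img=cv2.imread('pics/press_top.png')
kt=(120+249/4-.4,190+211/4-.4); ks=(230+360/4-.4,160+72/4-.4)
o1,d1=ray('top',kt);o2,d2=ray('side',ks)
d1/=np.linalg.norm(d1);d2/=np.linalg.norm(d2)
A=np.stack([d1,-d2],1); ab=np.linalg.lstsq(A,o2-o1,rcond=None)[0]
a=o1+d1*ab[0];b=o2+d2*ab[1];print('knob',(a+b)/2,'gap',np.linalg.norm(a-b))
for z in(.21,.22,.23): 
  k=onz('top',kt,z); print(z,k,'in press',(k[:2]-O)@U,(k[:2]-O)@V)
s=read_state()
T=O-.17*U; print('view TCP',T,'delta',T-s['tool_pos'][:2])
E
```

```text
width 0.12280722577643749
O [0.48396294 0.21836104] mouth [0.49399119 0.16937702] seat [0.49198554 0.17917383] U [-0.20056499  0.9796804 ] V [-0.9796804  -0.20056499]
knob [0.48508435 0.21663734 0.22747137] gap 0.00017944327303356822
0.21 [0.48707889 0.21980034 0.21      ] in press 0.0007850954965936374 -0.0033413117584700685
0.22 [0.48590558 0.21803049 0.22      ] in press -0.0007134656932979693 -0.0018368735817726207
0.23 [0.48473227 0.21626064 0.23      ] in press -0.0022120268831895985 -0.00033243540507528203
view TCP [0.51805898 0.05181538] delta [0.30607369 0.53183774]
```

Call:
carry_out:
  targets:
    - [0,0,0.09,1.5,2.5,2,8.5]
    - [0,0,0.09,2,3.5,2,8.5]
    - [0,0,0.09,2,3.5,1,8.5]
    - [0,0,0.09,2,3.5,0,8.5]
    - [0,0,0.09,2,3.5,0,8.5]
    - [0,0,0.09,2,3.5,0,8.5]
    - [0,0,0.09,2,3.5,0,8.5]
    - [0,0,0.09,2,3.5,0,8.5]

```text
time_s: 0.95
tool_pos: [0.3684, -0.2027, 0.2435]
orientation: [0.691, 0.146, 0.693, -0.146]
force: [0.6, -1.1, -0.6]
finger_gap: 0.997
```

Call:
carry_out:
  targets:
    - [0,0,0.08,2,3.5,0,8.5]
    - [0,0,0.08,2,3.5,0,8.5]
    - [0,0,0.08,2,3.5,0,8.5]
    - [0,0,0.08,2,3.5,0,8.5]
    - [0,0,0.08,2,3.5,0,8.5]
    - [0,0,0.08,2,3.5,0,8.5]
    - [0,0,0.08,2,3.5,0,8.5]
    - [0,0,0.06,1,1.5,0,8.5]

```text
time_s: 1.75
tool_pos: [0.5224, 0.0723, 0.2429]
orientation: [0.701, -0.083, 0.704, 0.083]
force: [-0.7, -1.1, 0.3]
finger_gap: 0.996
```

```bash
python3 - <<'E'
from h import *
import pickle
s=read_state(); c=calibration('wrist'); f=grab_frame('wrist')[:,:,::-1]; cv2.imwrite('pics/w1.png',f); pickle.dump((s,c),open('w1.pkl','wb'))
print(s['tool_pos'],s['orientation'],s['time_s'])
cv2.imwrite('pics/w1b.png',cv2.convertScaleAbs(cv2.resize(f,(768,576)),alpha=1.5))
E
```

```text
[0.52237707 0.07231826 0.24285562] [ 0.7009778  -0.08259152  0.70354742  0.08264256] 1.75
```

View pics/w1b.png

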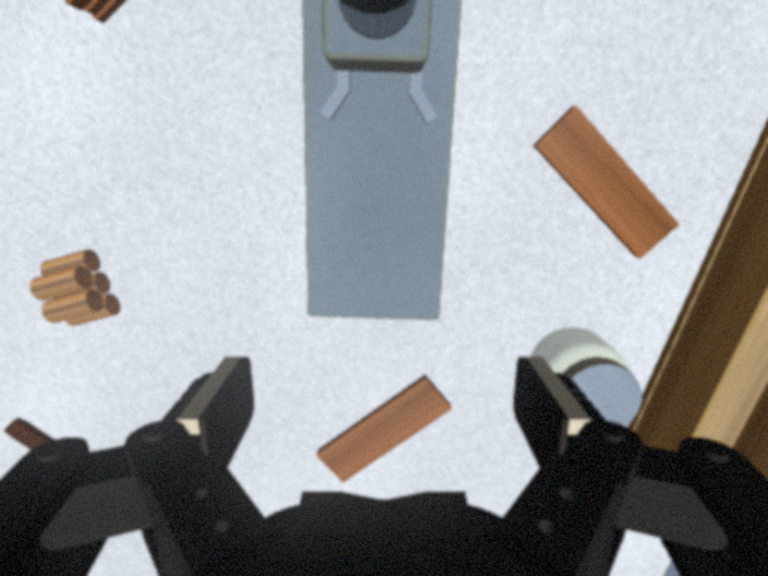

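The wrist view shows the bed's near end at (309,317)–(439,319), enlarged 1.5 times. The flared mouth tips are around (327,117) and (432,119), and the rails go under the head at about y=70.

```bash
python3 - <<'E'
from h import *
import pickle
s,c=pickle.load(open('w1.pkl','rb'))
f=cv2.imread('pics/w1.png'); hsv=cv2.cvtColor(f,cv2.COLOR_BGR2HSV).astype(int)
for p in [(250,150),(150,150),(250,100)]: print(hsv[p[1],p[0]])
# subpixel edges: along rows, saturation half-crossing
S=cv2.GaussianBlur(hsv[...,1].astype(np.float32),(3,3),0)
L=[];Rr=[]
for r in range(60,205,3):
    row=S[r]; bed=np.median(row[225:280]); bg=np.median(np.r_[row[150:190],row[310:330]]); th=(bed+bg)/2
    l=next(x for x in range(240,180,-1) if row[x]<th); rr=next(x for x in range(260,330) if row[x]<th)
    L.append((l+(th-row[l])/(row[l+1]-row[l]),r)); Rr.append((rr-1+(row[rr-1]-th)/(row[rr-1]-row[rr]),r))
E=[]
for x in range(212,288,3):
    col=S[:,x]; bed=np.median(col[150:195]); bg=np.median(col[222:235]); th=(bed+bg)/2
    y=next(y for y in range(190,240) if col[y]<th); E.append((x,y-1+(col[y-1]-th)/(col[y-1]-col[y])))
def W(P): return np.array([onz('wrist',p,.012,c)[:2] for p in P],np.float32)
def fl(P): 
    v=cv2.fitLine(W(P),cv2.DIST_HUBER,0,1e-5,1e-5).ravel(); print('ang',np.degrees(np.arctan2(v[1],v[0]))%180,v[2:]); return v
l=fl(L);r=fl(Rr);e=fl(E)
an=np.radians((np.degrees(np.arctan2(l[1],l[0]))%180+np.degrees(np.arctan2(r[1],r[0]))%180)/2)
u=np.array([np.cos(an),np.sin(an)]);v=np.array([-u[1],u[0]])
print('width',(l[2:]-r[2:])@v,'ang',np.degrees(an))
O=u*(e[2:]@u+.235)+v*((l[2:]+r[2:])@v/2); print('O',O)
for p in [(327,117),(432,119),(337,70+2),(424,74),(348,72),(411,74)]:
    w=onz('wrist',(p[0]/1.5,p[1]/1.5),.022,c)[:2]-O; print(p,w@u,w@v)
E
```

```text
[107  51 106]
[107  15 158]
[104  48 101]
ang 101.590225 [0.44432148 0.10016993]
ang 101.655914 [0.5678917  0.11797793]
ang 11.716623 [ 0.5216139  -0.01395053]
width 0.12462415 ang 101.62307
O [0.48366785 0.21816409]
(327, 117) -0.0533082982891342 0.04303743456178633
(432, 119) -0.05210699627834896 -0.04570290099317313
(337, 72) -0.018212695542055426 0.03468020578143767
(424, 74) -0.01749664729370485 -0.036934742973444686
(348, 72) -0.017931607380141216 0.025630006080200406
(411, 74) -0.017828944584151726 -0.02624167954266565
```

Call:
carry_out:
  targets:
    - [0,0,0.14,0,-2,0,8.5]
    - [0,0,0.145,0.1,-2,0,8.5]
    - [0,0,0.145,0.2,-2,0,8.5]
    - [0,0,0.145,0.2,-2,0,8.5]
    - [0,0,0.145,0.2,-2,0,8.5]
    - [0,0,0.145,0.2,-2,0,8.5]
    - [0,0,0.145,0.2,-2,0,8.5]
    - [0,0,0.145,0.2,-2,0,8.5]

```text
time_s: 2.6
tool_pos: [0.5355, -0.0888, 0.2404]
orientation: [0.531, -0.465, 0.536, 0.464]
force: [0.3, -0.3, -0.3]
finger_gap: 0.999
```

Call:
carry_out:
  targets:
    - [0,0,0.145,0.1,-2,0,8.5]
    - [0,0,0.145,0.1,-2,0,8.5]
    - [0,0,0.145,0.1,-2,0,8.5]
    - [0,0,0.145,0.1,-2,0,8.5]
    - [0,0,0.145,0.1,-2,0,8.5]
    - [0,0,0.145,0.1,-2,0,8.5]
    - [0,0,0.145,0.1,-2,0,8.5]
    - [0,0,0.145,0.1,-2,0,8.5]

```text
time_s: 3.4
tool_pos: [0.5419, -0.256, 0.2386]
orientation: [-0.175, 0.685, -0.18, -0.684]
force: [0.0, -0.3, 0.3]
finger_gap: 0.994
```

Call:
carry_out:
  targets:
    - [0,0,0.145,0.1,-2,0,8.5]
    - [0,0,0.145,0.1,-2,0,8.5]
    - [0,0,0.145,0.1,-2,0,8.5]
    - [0,0,0.145,0.1,-2,0,8.5]
    - [0,0,0.145,0.1,-1.5,0,8.5]
    - [0,0,0.1,0.1,-1,0,8.5]

```text
time_s: 4.0
tool_pos: [0.5465, -0.3669, 0.2366]
orientation: [0.123, 0.697, 0.12, -0.696]
force: [0.3, -0.0, -0.5]
finger_gap: 0.996
```

```bash
cat >> h.py <<'E'
def toolang(s):
    from scipy.spatial.transform import Rotation as Ro
    w,x,y,z=s['orientation']; R=Ro.from_quat([x,y,z,w]).as_matrix(); return R
O=np.array([.4842,.2178]);PA=np.radians(101.62); U=np.array([np.cos(PA),np.sin(PA)]); V=np.array([-U[1],U[0]])
def inpress(p): d=np.asarray(p)[:2]-O; return d@U,d@V
E
python3 - <<'E'
from h import *
import pickle
s=read_state(); c=calibration('wrist'); f=grab_frame('wrist')[:,:,::-1]; cv2.imwrite('pics/w2.png',f)
R=toolang(s); print(s['time_s'],s['tool_pos'],R.round(3),'yang',np.degrees(np.arctan2(R[1,1],R[0,1])),s['qpos'])
hsv=cv2.cvtColor(f,cv2.COLOR_BGR2HSV); m=cv2.inRange(hsv,(3,90,50),(16,255,255))
cs=[x for x in cv2.findContours(m,cv2.RETR_EXTERNAL,cv2.CHAIN_APPROX_NONE)[0] if cv2.contourArea(x)>500]
for k in cs:
    w=np.array([onz('wrist',p[0],.012,c)[:2] for p in k])*1000; print(k.reshape(-1,2).mean(0),cv2.minAreaRect(w.astype(np.float32)))
E
```

```text
4.0 [ 0.54646822 -0.36686065  0.23664955] [[ 0.002  0.339 -0.941]
 [-0.004 -0.941 -0.339]
 [-1.     0.005 -0.   ]] yang -70.15646040543635 [-7.13815467e-01  5.01033831e-01  4.42321292e-01  1.50796957e+00
 -2.21220421e-03 -2.63095163e+00]
[194.93048128 282.82352941] ((571.061279296875, -141.70213317871094), (148.6570587158203, 45.10186004638672), 51.870460510253906)
[257.1484375 174.640625 ] ((532.6939697265625, -338.1326904296875), (42.83744430541992, 146.25341796875), 24.952987670898438)
```

View pics/w2.png

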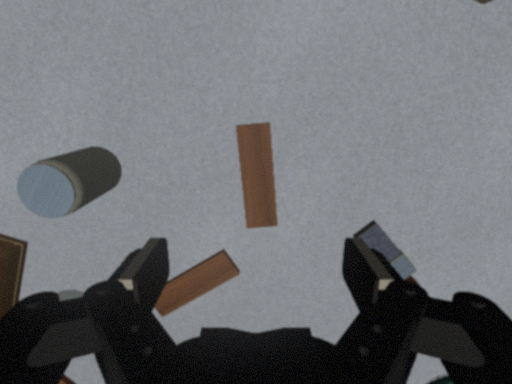

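Call:
carry_out:
  targets:
    - [0,0,0.06,0.5,-1,-2,8.5]
    - [0,0,0.03,0.2,-0.6,-4,8.5]
    - [0,0,0,0,0,-4,8.5]
    - [0,0,0,0,0,-4,8.5]
    - [0,0,0,0,0,-4,8.5]
    - [0,0,0,0,0,-1,8.5]

```text
time_s: 4.65
tool_pos: [0.5528, -0.3837, 0.041]
orientation: [0.153, 0.692, 0.148, -0.69]
force: [0.3, -0.3, -0.0]
finger_gap: 0.994
```

```bash
python3 - <<'E'
from h import *
s=read_state(); c=calibration('wrist'); f=grab_frame('wrist')[:,:,::-1]; cv2.imwrite('pics/w3.png',f)
R=toolang(s); print(s['time_s'],s['tool_pos'],R.round(3),'yang',np.degrees(np.arctan2(R[1,1],R[0,1])))
hsv=cv2.cvtColor(f,cv2.COLOR_BGR2HSV); m=cv2.inRange(hsv,(3,90,50),(16,255,255))
cs=[x for x in cv2.findContours(m,cv2.RETR_EXTERNAL,cv2.CHAIN_APPROX_NONE)[0] if cv2.contourArea(x)>500]
for k in cs:
    w=np.array([onz('wrist',p[0],.012,c)[:2] for p in k])*1000; print(k.reshape(-1,2).mean(0),cv2.minAreaRect(w.astype(np.float32)))
E
```

```text
4.65 [ 0.55284012 -0.38367222  0.04104439] [[ 0.004  0.417 -0.909]
 [-0.006 -0.909 -0.417]
 [-1.     0.007 -0.001]] yang -65.35847035773828
[253.9088785  247.20794393] ((534.4733276367188, -341.5957946777344), (44.196685791015625, 142.74920654296875), 24.92620849609375)
```

View pics/w3.png

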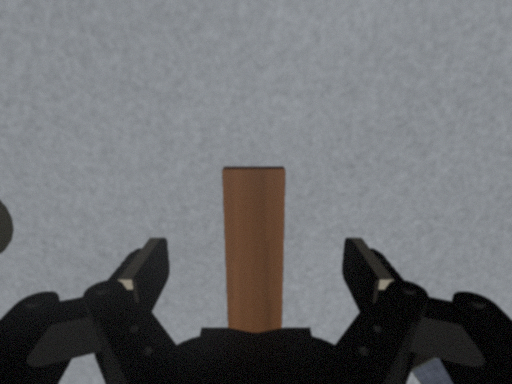

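Call:
carry_out:
  targets:
    - [0,0,0,0,0,-2.5,8.5]
    - [0,0,0,0,0,-1,8.5]
    - [0,0,0,0,0,-0.4,8.5]
    - [0,0,0,0,0,0,8.5]
  newtons: 40

```text
time_s: 5.1
tool_pos: [0.5558, -0.3857, 0.0079]
orientation: [0.154, 0.694, 0.145, -0.688]
force: [-0.7, 0.1, 0.2]
finger_gap: 0.997
```

Call:
carry_out:
  targets:
    - [0,0,0,-0.2,0.2,-0.4,8.5]
    - [0,0,0,0,0,-0.2,8.5]

```text
time_s: 5.3
tool_pos: [0.5549, -0.3846, 0.0043]
orientation: [0.155, 0.694, 0.144, -0.688]
force: [0.4, -0.4, 0.0]
finger_gap: 0.993
```

```bash
python3 - <<'E'
from h import *
s=read_state();R=toolang(s); print(s['time_s'],s['tool_pos'],s['force'],R.round(3),'yang',np.degrees(np.arctan2(R[1,1],R[0,1])))
E
```

```text
5.3 [ 0.55494424 -0.38457655  0.00428366] [ 0.44396176 -0.4083      0.0162992 ] [[ 0.013  0.414 -0.91 ]
 [-0.013 -0.91  -0.414]
 [-1.     0.017 -0.006]] yang -65.53893088456
```

Call:
carry_out:
  targets:
    - [0.013,0.013,0.008,0,0,-0.3,8.5]
    - [0,0,0,0,0,0,5]
    - [0,0,0,0,0,0,4]
    - [0,0,0,0,0,0,3.5]
    - [0,0,0,0,0,0,3.5]
    - [0,0,0,0,0,0,3.5]
    - [0,0,0,0,0,0,3.5]
    - [0,0,0,0,0,0,3.5]

```text
time_s: 6.1
tool_pos: [0.5554, -0.385, 0.0022]
orientation: [-0.153, -0.69, -0.153, 0.691]
force: [-0.4, 0.6, -0.3]
finger_gap: 0.41
```

```bash
python3 - <<'E'
from h import *
s=read_state();R=toolang(s); print(s['time_s'],s['tool_pos'],s['force'],s['finger_gap']*85,R.round(3),'yang',np.degrees(np.arctan2(R[1,1],R[0,1])))
cv2.imwrite('pics/w4.png',grab_frame('wrist')[:,:,::-1])
E
```

```text
6.1 [ 0.55535739 -0.38503132  0.00215718] [-0.39016432  0.57663738 -0.31681612] 34.81331507502184 [[-0.001  0.422 -0.907]
 [-0.    -0.907 -0.422]
 [-1.     0.     0.001]] yang -65.04265976721378
```

View pics/w4.png

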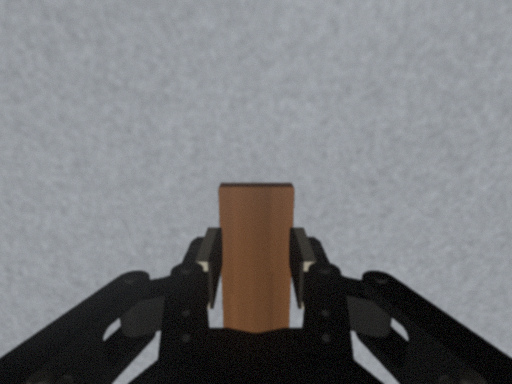

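Call:
carry_out:
  targets:
    - [0,0,0,0,0,0,2.5]
    - [0,0,0,0,0,0,2]
    - [0,0,0,0,0,0,2]

```text
time_s: 6.45
tool_pos: [0.5553, -0.385, 0.0022]
orientation: [-0.153, -0.69, -0.153, 0.691]
force: [0.0, 0.5, 0.3]
finger_gap: 0.237
```

```bash
python3 - <<'E'
from h import *
cv2.imwrite('pics/w5.png',grab_frame('wrist')[:,:,::-1])
E
```

```text
(no output)
```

View pics/w5.png

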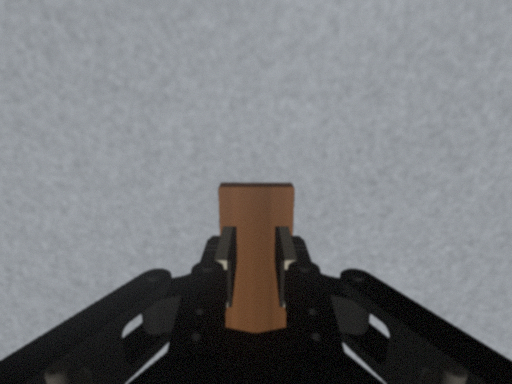

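The wrist view shows the fingers at x≈236 and 276, drawn over the tag (219–293). They closed to 20 mm without gripping it. I'll check their height in the side view.

```bash
python3 - <<'E'
from h import *
f=grab_frame('side')[:,:,::-1]; s=read_state()
p=proj('side',s['tool_pos']); print(p, 'TCP+36mm up',proj('side',s['tool_pos']+[0,0,.036]))
x,y=p.astype(int); b=cv2.resize(f[y-70:y+50,x-70:x+80],None,fx=5,fy=5,interpolation=cv2.INTER_CUBIC)
cv2.drawMarker(b,tuple(((p-[x-70,y-70])*5).astype(int)),(0,0,255),0,20,1)
cv2.imwrite('pics/s5.png',cv2.convertScaleAbs(b,alpha=1.3))
E
```

```text
[184.47081691 168.18782086] TCP+36mm up [183.78005585 160.40209884]
```

View pics/s5.png

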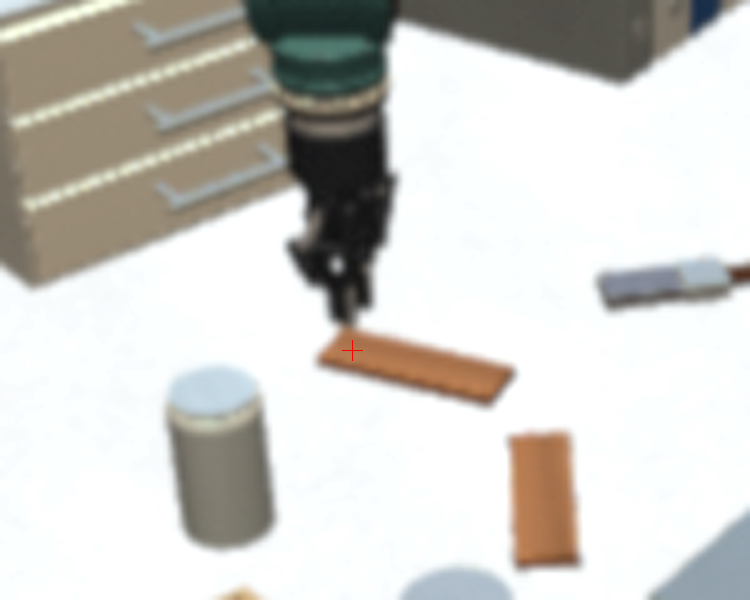

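The side view shows the fingertips about 26 mm above the reported TCP (red mark). So the tips really do end higher than the stated TCP. I'll open the fingers and go down in small steps, watching the force.

Call:
carry_out:
  targets:
    - [0,0,0,0,0,0,8.5]
    - [0,0,0,0,0,0,8.5]
    - [0,0,0,0,0,0,8.5]
    - [0,0,0,0,0,0,8.5]
    - [0,0,0,0,0,-0.4,8.5]
    - [0,0,0,0,0,-0.4,8.5]

```text
time_s: 7.15
tool_pos: [0.5556, -0.3852, -0.0059]
orientation: [-0.153, -0.69, -0.152, 0.69]
force: [0.2, 0.5, 0.2]
finger_gap: 0.993
```

Call:
carry_out:
  targets:
    - [0,0,0,0,0,-0.4,8.5]
    - [0,0,0,0,0,-0.4,8.5]

```text
time_s: 7.35
tool_pos: [0.5555, -0.3851, -0.0148]
orientation: [-0.153, -0.69, -0.153, 0.69]
force: [-0.0, 0.0, 0.3]
finger_gap: 0.994
```

```bash
python3 - <<'E'
from h import *
f=grab_frame('side')[:,:,::-1]; s=read_state(); print(s['tool_pos'],s['force'],s['finger_gap'],toolang(s).round(3))
p=proj('side',s['tool_pos']); 
x,y=184,168; b=cv2.resize(f[y-70:y+50,x-70:x+80],None,fx=5,fy=5,interpolation=cv2.INTER_CUBIC)
cv2.drawMarker(b,tuple(((p-[x-70,y-70])*5).astype(int)),(0,0,255),0,20,1)
cv2.imwrite('pics/s6.png',cv2.convertScaleAbs(b,alpha=1.3))
cv2.imwrite('pics/w6.png',grab_frame('wrist')[:,:,::-1])
E
```

```text
[ 0.55516204 -0.38482132 -0.01558999] [-0.70946905  0.48132364 -0.89581845] 0.9976468881621369 [[-0.001  0.422 -0.907]
 [ 0.    -0.907 -0.422]
 [-1.    -0.     0.001]]
```

View pics/s6.png

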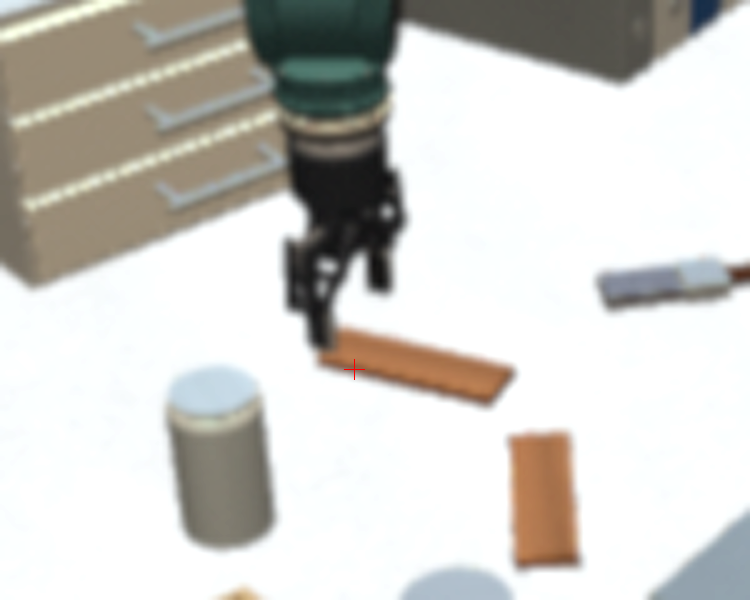

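View pics/w6.png

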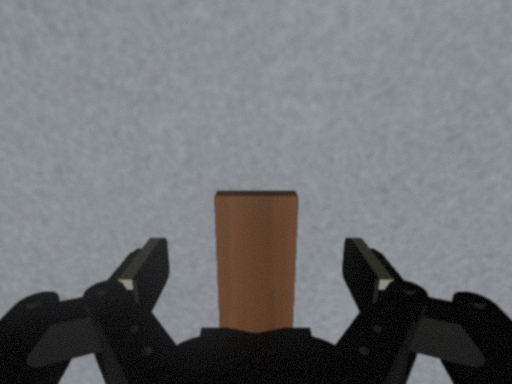

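Both views agree that the open tips sit about 47 mm above the reported TCP, so shut they would be about 34 mm above it. I'll apply this 34 mm offset from here on.

Call:
carry_out:
  targets:
    - [0,0,0,0,0,-0.7,8.5]
    - [0,0,0,0,0,-0.7,8.5]
    - [0,0,0,0,0,-0.3,8.5]
    - [0,0,0,0,0,0,6.5]

```text
time_s: 7.85
tool_pos: [0.5551, -0.3848, -0.0339]
orientation: [-0.153, -0.69, -0.153, 0.691]
force: [0.5, -0.1, 0.0]
finger_gap: 0.851
```

Call:
carry_out:
  targets:
    - [0,0,0,0,0,0,5.5]
    - [0,0,0,0,0,0,4]
    - [0,0,0,0,0,0,3.5]
    - [0,0,0,0,0,0,3.5]
    - [0,0,0,0,0,0,3.5]

```text
time_s: 8.35
tool_pos: [0.5554, -0.385, -0.0332]
orientation: [-0.153, -0.69, -0.153, 0.691]
force: [-0.4, -0.1, -0.2]
finger_gap: 0.526
```

```bash
python3 - <<'E'
from h import *
s=read_state(); print(s['tool_pos'],s['force'],s['finger_gap']*85.4,toolang(s).round(3))
cv2.imwrite('pics/w7.png',grab_frame('wrist')[:,:,::-1])
E
```

```text
[ 0.55538218 -0.38497245 -0.03316087] [-0.44159302 -0.07411888 -0.23376746] 44.88336288134546 [[-0.     0.422 -0.907]
 [-0.    -0.907 -0.422]
 [-1.     0.     0.   ]]
```

View pics/w7.png

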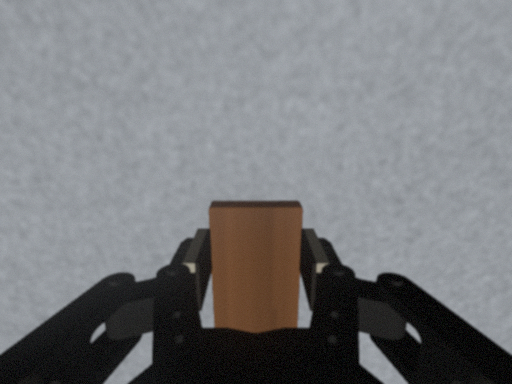

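The fingers stopped at 45 mm, with the tag (x 210–301) held between the pads. Lifting now.

Call:
carry_out:
  targets:
    - [0,0,0,0,0,1,3.5]
    - [0,0,0,0,0,2,3.5]
    - [0,0,0,0,0,3,3.5]
    - [0,0,0,0,0,3,3.5]
  newtons: 50

```text
time_s: 8.8
tool_pos: [0.5532, -0.3831, 0.0574]
orientation: [-0.151, -0.689, -0.155, 0.692]
force: [0.1, -0.1, -0.7]
finger_gap: 0.515
```

```bash
python3 - <<'E'
from h import *
f=grab_frame('side')[:,:,::-1]; s=read_state(); print(s['time_s'],s['tool_pos'],s['force'],s['moment'],s['finger_gap']*85.4,toolang(s).round(3))
p=proj('side',s['tool_pos']); x,y=184,168; b=cv2.resize(f[y-80:y+50,x-70:x+80],None,fx=4,fy=4,interpolation=cv2.INTER_CUBIC)
w=cv2.resize(grab_frame('wrist')[:,:,::-1],None,fx=.6,fy=.6)
b=cv2.convertScaleAbs(b,alpha=1.3); out=np.zeros((520,600+0,3),np.uint8); out[:b.shape[0],:b.shape[1]]=b
cv2.imwrite('pics/s8.png',out); cv2.imwrite('pics/w8.png',w)
E
```

```text
8.85 [ 0.55478606 -0.38448472  0.06272939] [-0.31247693 -1.11123168  5.1951343 ] [-0.01902415 -0.04270659 -0.0562382 ] 44.24770093678044 [[-0.001  0.422 -0.907]
 [ 0.    -0.907 -0.422]
 [-1.    -0.     0.001]]
```

View pics/s8.png

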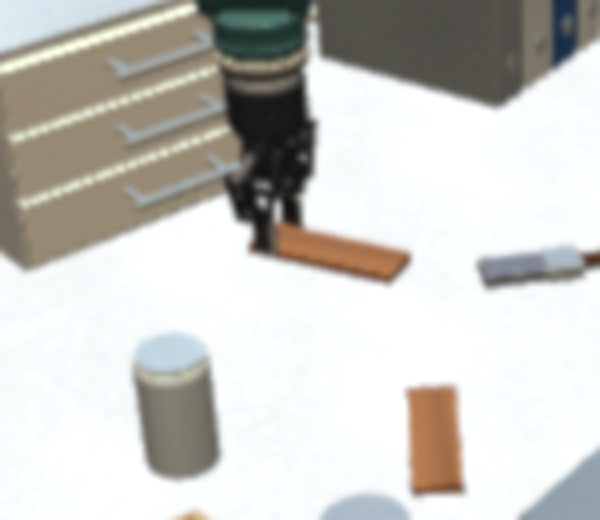

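View pics/w8.png

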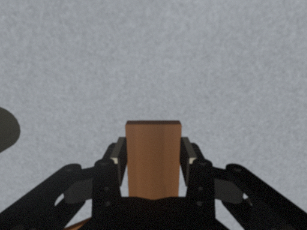

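Call:
carry_out:
  targets:
    - [0,0,-0.02,-0.3,2,0,3.5]
    - [0,0,-0.03,-0.3,4,0,3.5]
    - [0,0,-0.03,-0.3,4,0,3.5]
    - [0,0,-0.03,-0.3,4,0,3.5]
    - [0,0,-0.03,-0.3,4,0,3.5]
    - [0,0,-0.03,-0.3,4,0,3.5]
    - [0,0,-0.03,-0.3,4,0,3.5]
    - [0,0,-0.03,-0.3,4,0,3.5]

```text
time_s: 9.7
tool_pos: [0.5286, -0.0796, 0.061]
orientation: [0.068, 0.704, 0.066, -0.704]
force: [1.2, -0.4, -1.2]
finger_gap: 0.52
```

Call:
carry_out:
  targets:
    - [0,0,0,-0.3,4,0,3.5]
    - [0,0,0,-0.3,3,0,3.5]
    - [0,0,0,-0.2,2,-1,3.5]
    - [0,0,0,0,0,0,3.5]

```text
time_s: 10.1
tool_pos: [0.5181, 0.0184, 0.0511]
orientation: [0.069, 0.704, 0.067, -0.703]
force: [-0.6, -0.4, 0.1]
finger_gap: 0.518
```

```bash
cat >> h.py <<'E'
def st():
    s=read_state();R=toolang(s); print('t',s['time_s'],'pos',s['tool_pos'].round(4),'press',np.round(inpress(s['tool_pos']),4),'F',s['force'].round(1),'gap',round(s['finger_gap']*85.4,1),'toolx',R[:,0].round(3),'yang-err deg',round((np.degrees(np.arctan2(R[1,1],R[0,1]))+78.38),2)); return s
E
python3 - <<'E'
from h import *
s=st(); f=grab_frame('top')[:,:,::-1]; c=calibration('wrist'); w=grab_frame('wrist')[:,:,::-1]; cv2.imwrite('pics/w9.png',w)
b=cv2.convertScaleAbs(cv2.resize(f[180:310,120:320],None,fx=4,fy=4,interpolation=cv2.INTER_CUBIC),alpha=1.6); cv2.imwrite('pics/t9.png',b)
E
```

```text
t 10.1 pos [0.5181 0.0184 0.0511] press [-0.2021  0.007 ] F [-0.6 -0.4  0.1] gap 44.3 toolx [ 0.001 -0.002 -1.   ] yang-err deg -0.55
```

View pics/t9.png

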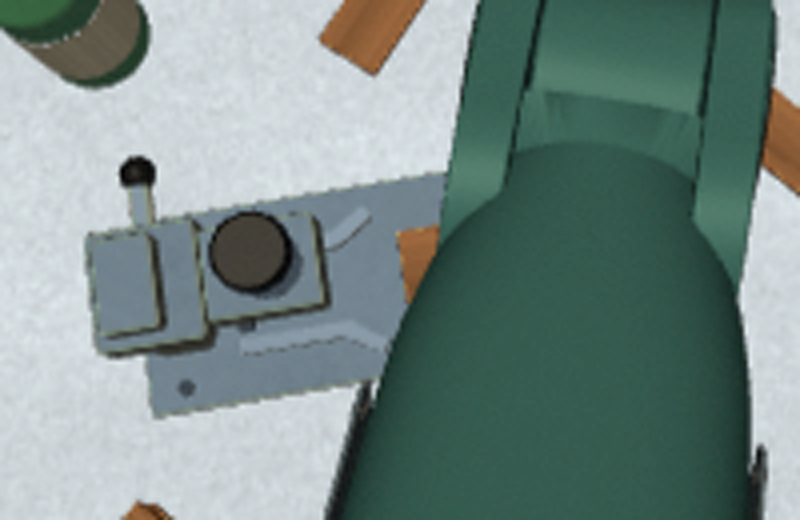

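View pics/w9.png

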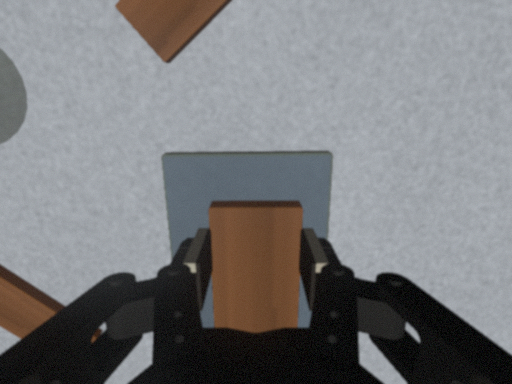

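Call:
carry_out:
  targets:
    - [0,0,0.009,0.35,1.8,-1,3.5]
    - [0,0,0,0,0,-2,3.5]
    - [0,0,0,0,0,-2,3.5]
    - [0,0,0,0,0,-1,3.5]
    - [0,0,0,0,0,-0.5,3.5]
    - [0,0,0,0,0,0,3.5]

```text
time_s: 10.8
tool_pos: [0.5262, 0.0291, -0.0128]
orientation: [0.071, 0.706, 0.067, -0.701]
force: [0.3, 0.4, -0.5]
finger_gap: 0.515
```

```bash
python3 - <<'E'
from h import *
s=st(); c=calibration('wrist'); w=grab_frame('wrist')[:,:,::-1]; cv2.imwrite('pics/w10.png',w)
E
```

```text
t 10.8 pos [ 0.5262  0.0291 -0.0128] press [-0.1933 -0.0031] F [ 0.3  0.4 -0.5] gap 44.0 toolx [ 0.008 -0.005 -1.   ] yang-err deg -0.46
```

View pics/w10.png

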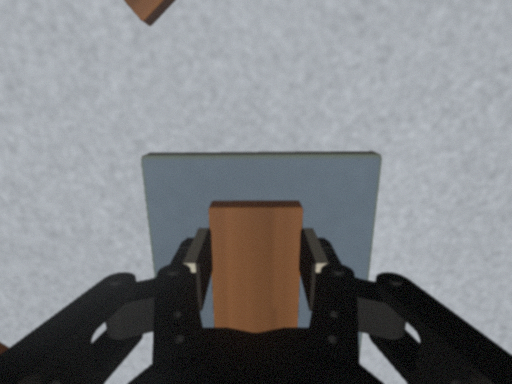

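Call:
carry_out:
  targets:
    - [0.005,0.008,0.008,-0.4,0.6,0,3.5]
    - [0,0,0,0,0,0,3.5]

```text
time_s: 11.05
tool_pos: [0.5228, 0.0352, -0.0112]
orientation: [0.071, 0.704, 0.072, -0.703]
force: [0.7, 0.5, 0.5]
finger_gap: 0.519
```

```bash
python3 - <<'E'
from h import *
s=st(); c=calibration('wrist'); w=grab_frame('wrist')[:,:,::-1]; cv2.imwrite('pics/w11.png',w)
hsv=cv2.cvtColor(w,cv2.COLOR_BGR2HSV).astype(int)
S=cv2.GaussianBlur(hsv[...,1].astype(np.float32),(3,3),0)
for r in (160,170,180,190): 
    row=S[r]; x=np.where(row>(np.median(row[200:300])+np.median(row[20:80]))/2)[0]; x=x[(x>110)&(x<400)]
    a,b=x.min()-.5,x.max()+.5
    m=(onz('wrist',(a,r),.012,c)+onz('wrist',(b,r),.012,c))/2; d=m[:2]-s['tool_pos'][:2]
    print(r,a,b,'bed centre world',m.round(4),'in press',np.round(inpress(m),4), 'rel to TCP across',d@V)
hs=hsv; t=(hs[...,0]<16)&(hs[...,1]>110)
for r in (210,220): x=np.where(t[r])[0]; x=x[(x>180)&(x<330)]; print('tag',r,x.min(),x.max())
E
```

```text
t 11.05 pos [ 0.5228  0.0352 -0.0112] press [-0.1867 -0.0011] F [0.7 0.5 0.5] gap 44.3 toolx [ 0.001  0.    -1.   ] yang-err deg 0.0
160 140.5 374.5 bed centre world [ 0.5299 -0.0057  0.012 ] in press [-0.2281  0.0003] rel to TCP across 0.0013440176189368604
170 141.5 373.5 bed centre world [ 5.288e-01 -3.000e-04  1.200e-02] in press [-0.2226  0.0003] rel to TCP across 0.0013581507216786836
180 142.5 372.5 bed centre world [0.5276 0.0052 0.012 ] in press [-0.217   0.0003] rel to TCP across 0.001372563779135855
190 143.5 371.5 bed centre world [0.5265 0.0107 0.012 ] in press [-0.2113  0.0003] rel to TCP across 0.001387265192716933
tag 210 210 301
tag 220 210 301
```

Call:
carry_out:
  targets:
    - [0,0,0,-0.12,0,-0.5,3.5]
    - [0,0,0,0,0,-0.4,3.5]
    - [0,0,0,0,0,0,3.5]

```text
time_s: 11.4
tool_pos: [0.5224, 0.0351, -0.0202]
orientation: [0.072, 0.705, 0.072, -0.702]
force: [0.2, -0.7, -0.6]
finger_gap: 0.512
```

```bash
python3 - <<'E'
from h import *
s=st()
E
```

```text
t 11.4 pos [ 0.5224  0.0351 -0.0202] press [-0.1867 -0.0006] F [ 0.2 -0.7 -0.6] gap 43.7 toolx [ 0.003 -0.    -1.   ] yang-err deg 0.02
```

Call:
carry_out:
  targets:
    - [0,0,0,-0.25,1.0,0,3.5]
    - [0,0,0,-0.25,1.2,0,3.5]
    - [0,0,0,-0.25,1.2,0,3.5]

```text
time_s: 11.7
tool_pos: [0.5144, 0.0705, -0.0204]
orientation: [0.071, 0.705, 0.071, -0.702]
force: [0.8, 0.2, -0.7]
finger_gap: 0.516
```

```bash
python3 - <<'E'
from h import *
s=st()
E
```

```text
t 11.7 pos [ 0.5144  0.0705 -0.0204] press [-0.1503  0.    ] F [ 0.8  0.2 -0.7] gap 44.0 toolx [ 0.003 -0.    -1.   ] yang-err deg -0.1
```

Call:
carry_out:
  targets:
    - [0,0,0,-0.2,1.0,0,3.5]
    - [0,0,0,-0.2,1.0,0,3.5]
    - [0,0,0,-0.2,1.0,0,3.5]

```text
time_s: 12.0
tool_pos: [0.5075, 0.1045, -0.0202]
orientation: [0.072, 0.705, 0.072, -0.702]
force: [0.1, 0.2, -1.2]
finger_gap: 0.517
```

```bash
python3 - <<'E'
from h import *
s=st()
E
```

```text
t 12.0 pos [ 0.5075  0.1045 -0.0202] press [-0.1157  0.    ] F [ 0.1  0.2 -1.2] gap 44.1 toolx [ 0.003  0.    -1.   ] yang-err deg 0.0
```

Call:
carry_out:
  targets:
    - [0,0,0,-0.2,0.9,0,3.5]
    - [0,0,0,-0.15,0.7,0,3.5]
    - [0,0,0,-0.05,0.25,0,3.5]
    - [0,0,0,-0.05,0.25,0,3.5]

```text
time_s: 12.4
tool_pos: [0.5031, 0.1245, -0.02]
orientation: [0.075, 0.705, 0.068, -0.702]
force: [4.1, -34.1, 1.2]
finger_gap: 0.517
```

```bash
python3 - <<'E'
from h import *
s=st()
E
```

```text
t 12.4 pos [ 0.5031  0.1245 -0.02  ] press [-0.0952  0.0003] F [  4.1 -34.1   1.2] gap 44.2 toolx [ 0.005 -0.01  -1.   ] yang-err deg -0.01
```

Call:
carry_out:
  targets:
    - [0,0,0,0,0,0,3.5]
    - [0,0,0,0,0,-0.1,3.5]
    - [0,0,0,0,0,0,3.5]

```text
time_s: 12.7
tool_pos: [0.5034, 0.1238, -0.021]
orientation: [0.076, 0.705, 0.067, -0.702]
force: [-0.8, -0.1, -0.5]
finger_gap: 0.515
```

```bash
python3 - <<'E'
from h import *
s=st()
E
```

```text
t 12.7 pos [ 0.5034  0.1238 -0.021 ] press [-0.0959  0.0001] F [-0.8 -0.1 -0.5] gap 44.0 toolx [ 0.005 -0.012 -1.   ] yang-err deg -0.06
```

Call:
carry_out:
  targets:
    - [0.012,0.005,0,0,0,0,3.5]
    - [0,0,0,0,0,-0.05,3.5]
    - [0,0,0,0,0,0,6.5]
    - [0,0,0,0,0,0,6.5]
    - [0,0,0,0,0,0,6.5]

```text
time_s: 13.2
tool_pos: [0.5035, 0.1241, -0.0216]
orientation: [-0.07, -0.703, -0.072, 0.704]
force: [-0.1, 0.3, -0.4]
finger_gap: 0.764
```

```bash
python3 - <<'E'
from h import *
s=st(); c=calibration('wrist'); w=grab_frame('wrist')[:,:,::-1]; cv2.imwrite('pics/w12.png',w)
hsv=cv2.cvtColor(w,cv2.COLOR_BGR2HSV).astype(int)
t=(hsv[...,0]<16)&(hsv[...,1]>110); 
for r in (210,230,260): x=np.where(t[r])[0]; x=x[(x>180)&(x<330)]; print('tag',r,x.min(),x.max())
for x in (240,255,270):
    y=np.where(t[150:300,x])[0].min()+150
    e=onz('wrist',(x,y),.024,c); print(x,y,'tail edge in press',np.round(inpress(e),4))
E
```

```text
t 13.2 pos [ 0.5035  0.1241 -0.0216] press [-0.0956 -0.    ] F [-0.1  0.3 -0.4] gap 65.2 toolx [-0.     0.002 -1.   ] yang-err deg -0.06
tag 210 210 301
tag 230 211 300
tag 260 212 299
240 203 tail edge in press [-0.1207 -0.0071]
255 204 tail edge in press [-0.1202  0.    ]
270 203 tail edge in press [-0.1207  0.0072]
```

View pics/w12.png

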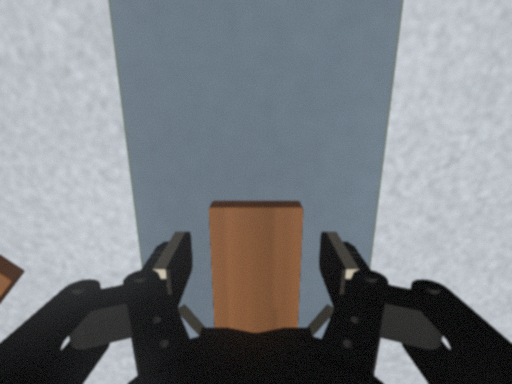

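Call:
carry_out:
  targets:
    - [0,0,0,0,0,2,6.5]
    - [0,0,0,0,0,2.5,6.5]
    - [0,0,0,0.6,-2.7,0,0]
    - [0,0,0,0.5,-2.7,0,0]
    - [0,0,0,0,0,0,0]
    - [0,0,0,0,0,-2,0]
    - [0,0,0,0,0,-1.5,0]
    - [0,0,0,0,0,0,0]

```text
time_s: 14.05
tool_pos: [0.5149, 0.0694, -0.01]
orientation: [0.071, 0.704, 0.072, -0.703]
force: [-0.3, -0.4, 0.3]
finger_gap: 0.0
```

```bash
python3 - <<'E'
from h import *
s=st(); c=calibration('wrist'); w=grab_frame('wrist')[:,:,::-1]; cv2.imwrite('pics/w13.png',w)
E
```

```text
t 14.05 pos [ 0.5149  0.0694 -0.01  ] press [-0.1516 -0.0002] F [-0.3 -0.4  0.3] gap 0.0 toolx [ 0.001  0.003 -1.   ] yang-err deg -0.0
```

View pics/w13.png

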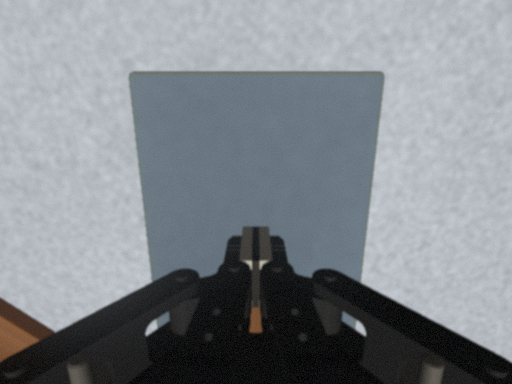

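Call:
carry_out:
  targets:
    - [0,0,0,0,0,-0.9,0]
    - [0,0,0,-0.2,0.9,0,0]
    - [0,0,0,-0.16,0.7,0,0]
    - [0,0,0,-0.05,0.25,0,0]

```text
time_s: 14.5
tool_pos: [0.5115, 0.0901, -0.0173]
orientation: [0.071, 0.705, 0.073, -0.702]
force: [0.2, 0.6, -0.6]
finger_gap: 0.0
```

```bash
python3 - <<'E'
from h import *
s=st()
E
```

```text
t 14.5 pos [ 0.5115  0.0901 -0.0173] press [-0.1306 -0.001 ] F [ 0.2  0.6 -0.6] gap 0.0 toolx [ 0.004  0.003 -1.   ] yang-err deg 0.03
```

Call:
carry_out:
  targets:
    - [0,0,0,-0.05,0.2,-0.1,0]
    - [0,0,0,-0.05,0.2,0,0]

```text
time_s: 14.7
tool_pos: [0.5116, 0.0925, -0.0175]
orientation: [0.073, 0.706, 0.07, -0.701]
force: [3.8, -25.9, 0.6]
finger_gap: -0.002
```

Call:
carry_out:
  targets:
    - [0,0,0,-0.05,0.2,0,0]

```text
time_s: 14.8
tool_pos: [0.5121, 0.0922, -0.0171]
orientation: [0.075, 0.706, 0.068, -0.701]
force: [2.5, -20.6, 0.5]
finger_gap: 0.001
```

Call:
carry_out:
  targets:
    - [0,0,0,-0.05,0.2,0,0]

```text
time_s: 14.9
tool_pos: [0.5124, 0.092, -0.0167]
orientation: [0.076, 0.706, 0.065, -0.701]
force: [1.5, -17.8, 0.4]
finger_gap: -0.002
```

Call:
carry_out:
  targets:
    - [0.01,0,0,0.2,-1,0,0]
    - [0,0,0,0,0,4,0]
    - [0,0,0,0,0,4.5,0]
    - [0,0,0,0,0,4.5,0]
    - [0,0,0,0,0,4.5,0]
    - [0,0,0,0,0,4.5,0]
    - [0,0,0,0,0,2,0]
    - [0,0,0,0,0,0,0]

```text
time_s: 15.7
tool_pos: [0.5118, 0.0801, 0.2335]
orientation: [0.071, 0.707, 0.07, -0.7]
force: [-0.1, -0.2, -0.7]
finger_gap: 0.001
```

```bash
python3 - <<'E'
from h import *
s=st(); c=calibration('wrist'); w=grab_frame('wrist')[:,:,::-1]; cv2.imwrite('pics/w14.png',w)
import pickle; pickle.dump((s,c),open('w14.pkl','wb'))
cv2.imwrite('pics/w14b.png',cv2.resize(w,(768,576),interpolation=cv2.INTER_CUBIC))
E
```

```text
t 15.7 pos [0.5118 0.0801 0.2335] press [-0.1404  0.0007] F [-0.1 -0.2 -0.7] gap 0.1 toolx [ 0.009 -0.001 -1.   ] yang-err deg -0.14
```

View pics/w14b.png

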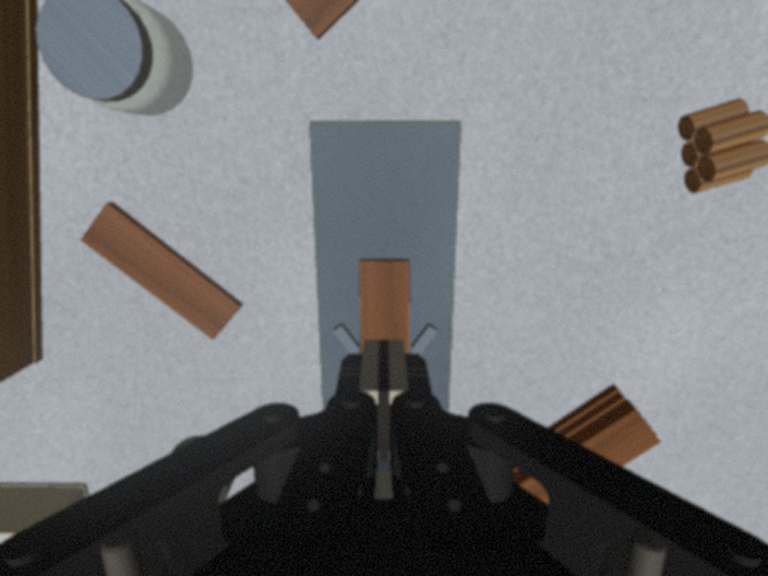

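The wrist view shows the tag tail at y≈260, the bed end at y≈121 and the mouth tips at y≈325. I'll measure the tail against the bed end (expected 120 mm) and against the mouth (expected 65 mm).

```bash
python3 - <<'E'
from h import *
import pickle; s,c=pickle.load(open('w14.pkl','rb')); w=cv2.imread('pics/w14.png')
b=cv2.resize(w[70:240,200:310],None,fx=4.5,fy=3.5,interpolation=cv2.INTER_CUBIC); cv2.imwrite('pics/w14c.png',b)
hsv=cv2.cvtColor(w,cv2.COLOR_BGR2HSV).astype(float)
for x in (245,255,265):
    S=hsv[70:95,x,1]; print('bed S',x,S.astype(int)); print('tail V', hsv[165:182,x,2].astype(int),hsv[165:182,x,1].astype(int))
for z,y in ((.012,80.5),(.024,173),(.024,174),(.022,216)): print(y,np.round(inpress(onz('wrist',(255,y),z,c)),4))
E
```

```text
bed S 245 [12 15 17 15 18 16 13 15 14 16  8 23 36 47 46 46 45 42 41 47 46 54 44 49
 46]
tail V [116 115 113 114 114 113 108  85  87 104 117 125 121 117 119 117 120] [ 46  47  47  49  42  45  45  15  76 125 129 114 116 126 124 129 117]
bed S 255 [15 14 12 14 13 16 15 12 16 14 18 16 35 46 46 43 41 42 47 39 44 50 45 42
 47]
tail V [111 111 111 113 115 111 105  77  77  95 105 107 107 108 109 107 106] [ 48  46  48  41  53  41  39  10  79 121 126 124 133 123 122 126 118]
bed S 265 [18 17 16 13 17 15 15 17 12 14 16 25 36 49 50 49 45 46 49 47 40 46 43 44
 45]
tail V [113 109 114 115 114 116 106  80  74  95 114 115 111 114 112 114 116] [ 43  47  49  42  45  51  38  16  90 118 114 120 124 116 128 119 119]
80.5 [-0.2367 -0.001 ]
173 [-0.1187 -0.0012]
174 [-0.1173 -0.0012]
216 [-0.0559 -0.0014]
```

View pics/w14c.png

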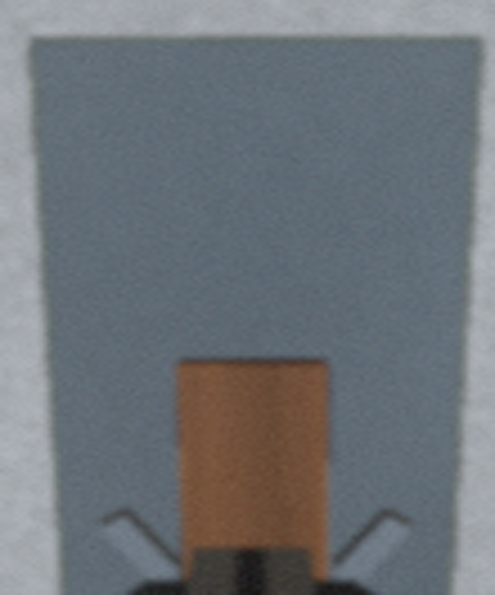

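The tail is 119.4 mm from the bed end (expected 120 mm), so the tag is seated. Before moving over the knob I'll check the bottle clearance.

```bash
sed -i 's/^O=np.array.*/O=np.array([.4847,.2159]);PA=np.radians(101.62); U=np.array([np.cos(PA),np.sin(PA)]); V=np.array([-U[1],U[0]])/' h.py; python3 - <<'E'
from h import *
b=onz('top',(113,160),.29); print('bottle',b,np.linalg.norm(b[:2]-O),inpress(b)); st(); print(inpress([.4851,.2166]))
print('jar',onz('top',(287,153),.075),'can',onz('top',(386,150),.115))
E
```

```text
bottle [0.65118044 0.36822034 0.29      ] 0.22564844712739643 (np.float64(0.11566606824137252), np.float64(-0.19374876089561857))
t 15.75 pos [0.5114 0.0801 0.2322] press [-0.1384  0.0012] F [-0.1  0.1  0.3] gap -0.2 toolx [ 0.008 -0.001 -1.   ] yang-err deg -0.15
(np.float64(0.0006050855622777783), np.float64(-0.0005327958918037183))
jar [ 0.74950344 -0.01733506  0.075     ] can [ 0.75343434 -0.26882198  0.115     ]
```

Clear: the bottle is 226 mm away. Moving over the knob.

Call:
carry_out:
  targets:
    - [0,0.008,0,-0.6,3,0.2,0]
    - [0,0,0,-0.7,3.5,0,0]
    - [0,0,0,-0.7,3.5,0,0]
    - [0,0,0,-0.6,3,0,0]
    - [0,0,0,0,0.5,0,0]
    - [0,0,0,0,0,0,0]

```text
time_s: 16.35
tool_pos: [0.4819, 0.218, 0.226]
orientation: [-0.07, -0.7, -0.07, 0.707]
force: [-0.2, -0.2, 1.0]
finger_gap: -0.001
```

```bash
python3 - <<'E'
from h import *
s=st(); c=calibration('wrist'); w=grab_frame('wrist')[:,:,::-1]; cv2.imwrite('pics/w15.png',w)
f=grab_frame('side')[:,:,::-1]; cv2.imwrite('pics/s15.png',cv2.resize(f[110:270,260:400],None,fx=4,fy=3.7,interpolation=cv2.INTER_CUBIC))
E
```

```text
t 16.35 pos [0.4819 0.218  0.226 ] press [0.0026 0.0024] F [-0.2 -0.2  1. ] gap -0.0 toolx [-0.011 -0.002 -1.   ] yang-err deg -0.29
```

View pics/w15.png

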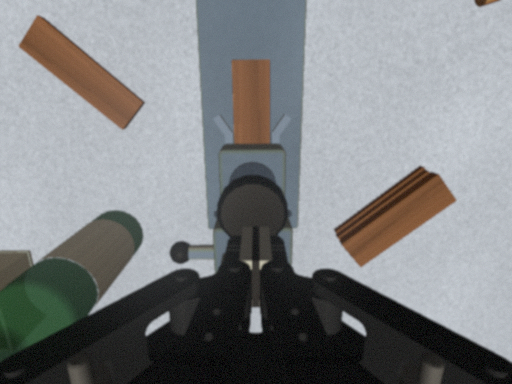

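View pics/s15.png

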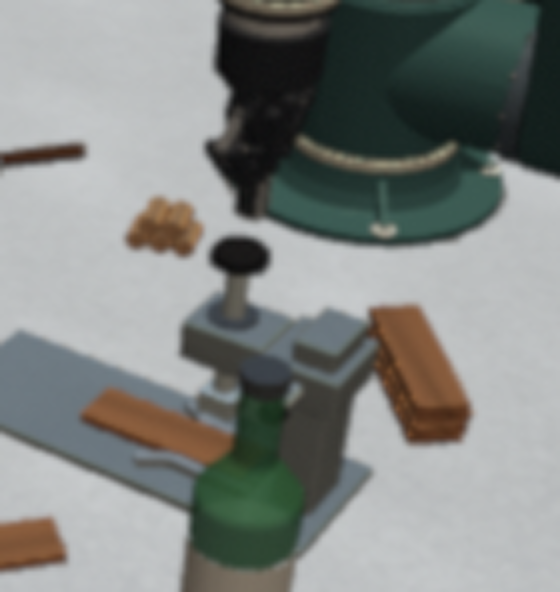

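```bash
python3 - <<'E'
from h import *
s=st(); c=calibration('wrist'); w=cv2.imread('pics/w15.png')
for z in (.2225,.2275): k=onz('wrist',(252.5,208),z,c); print(k,inpress(k))
R=toolang(s); T=s['tool_pos']
for y in (.011,0,-.011): print(y,proj('wrist',T+R@np.array([-.034,y,0]),c),proj('side',T+R@np.array([-.034,y,0])), proj('wrist',T+R@np.array([-.034,y,0.0]),c))
print('side knob',proj('side',[.485,.2165,.2275]), 'TCP side', proj('side',T))
E
```

```text
t 16.45 pos [0.4821 0.217  0.2264] press [0.0016 0.0023] F [ 0.8 -0.1 -0.4] gap -0.0 toolx [-0.01  -0.002 -1.   ] yang-err deg -0.37
[0.48450921 0.2133681  0.2225    ] (np.float64(-0.0024415824316610536), np.float64(0.0006968542902196092))
[0.4848794  0.21154354 0.2275    ] (np.float64(-0.004303308389567565), np.float64(0.0007017526071580888))
0.011 [255.00585642 220.72196879] [318.09610604 166.79309838] [255.00585642 220.72196879]
0 [255.00424852 239.65168479] [321.41187096 168.00759866] [255.00424852 239.65168479]
-0.011 [255.00270217 257.85667187] [324.75306292 169.23141238] [255.00270217 257.85667187]
side knob [319.61417051 177.56298576] TCP side [320.34273469 177.58753989]
```

Call:
carry_out:
  targets:
    - [0,-0.01,0,0.3,-0.4,-0.5,0]
    - [0,0,0,0,0,-1,0]
    - [0,0,0,0,0,-0.8,0]
    - [0,0,0,0,0,0,0]

```text
time_s: 16.85
tool_pos: [0.4859, 0.2097, 0.2005]
orientation: [-0.069, -0.704, -0.067, 0.704]
force: [0.2, -0.1, -0.7]
finger_gap: -0.007
```

```bash
python3 - <<'E'
from h import *
s=st(); c=calibration('wrist'); w=grab_frame('wrist')[:,:,::-1]; cv2.imwrite('pics/w16.png',w)
E
```

```text
t 16.85 pos [0.4859 0.2097 0.2005] press [-0.0064  0.0001] F [ 0.2 -0.1 -0.7] gap -0.6 toolx [-0.    -0.002 -1.   ] yang-err deg -0.59
```

View pics/w16.png

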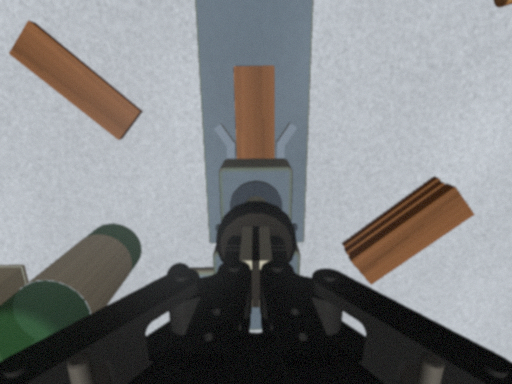

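Call:
carry_out:
  targets:
    - [0,0,0.01,0,0,-0.4,0]
    - [0,0,0,0,0,-0.4,0]

```text
time_s: 17.1
tool_pos: [0.4864, 0.2097, 0.1932]
orientation: [0.072, 0.704, 0.071, -0.703]
force: [-2.6, -0.6, 6.2]
finger_gap: -0.002
```

Call:
carry_out:
  targets:
    - [0,0,0,0,0,-0.4,0]
    - [0,0,0,0,0,-0.4,0]

```text
time_s: 17.3
tool_pos: [0.4864, 0.2097, 0.1853]
orientation: [0.073, 0.704, 0.071, -0.703]
force: [-2.4, -1.3, 6.8]
finger_gap: 0.004
```

Call:
carry_out:
  targets:
    - [0,0,0,0,0,-0.4,0]
    - [0,0,0,0,0,-0.4,0]
    - [0,0,0,0,0,-0.4,0]
    - [0,0,0,0,0,-0.4,0]

```text
time_s: 17.7
tool_pos: [0.4865, 0.2097, 0.1702]
orientation: [0.073, 0.705, 0.071, -0.702]
force: [-3.9, -2.1, 8.2]
finger_gap: -0.003
```

```bash
python3 - <<'E'
from h import *
s=st()
E
```

```text
t 17.7 pos [0.4865 0.2097 0.1702] press [-0.0065 -0.0005] F [-3.9 -2.1  8.2] gap -0.3 toolx [ 0.005 -0.002 -1.   ] yang-err deg 0.08
```

Call:
carry_out:
  targets:
    - [0,0,0,0,0,-0.4,0]
    - [0,0,0,0,0,-0.3,0]
    - [0,0,0,0,0,-0.2,0]
    - [0,0,0,0,0,-0.2,0]

```text
time_s: 18.1
tool_pos: [0.4867, 0.2097, 0.1606]
orientation: [0.073, 0.706, 0.071, -0.701]
force: [-3.4, -0.8, 10.2]
finger_gap: -0.0
```

Call:
carry_out:
  targets:
    - [0,0,0,0,0,-0.15,0]
    - [0,0,0,0,0,-0.15,0]

```text
time_s: 18.3
tool_pos: [0.4867, 0.2097, 0.1585]
orientation: [0.074, 0.707, 0.071, -0.7]
force: [-3.8, -1.4, 10.0]
finger_gap: 0.001
```

Call:
carry_out:
  targets:
    - [0,0,0,0,0,-0.15,0]
    - [0,0,0,0,0,-0.15,0]

```text
time_s: 18.5
tool_pos: [0.4868, 0.2097, 0.1566]
orientation: [0.074, 0.707, 0.071, -0.699]
force: [-4.3, -2.1, 10.9]
finger_gap: 0.003
```

Call:
carry_out:
  targets:
    - [0,0,0,0,0,-0.15,0]
    - [0,0,0,0,0,-0.15,0]

```text
time_s: 18.7
tool_pos: [0.4869, 0.2097, 0.1547]
orientation: [0.074, 0.708, 0.071, -0.699]
force: [-4.1, -2.7, 11.9]
finger_gap: -0.0
```

Call:
carry_out:
  targets:
    - [0,0,0,0,0,-0.15,0]
    - [0,0,0,0,0,-0.15,0]

```text
time_s: 18.9
tool_pos: [0.487, 0.2097, 0.1529]
orientation: [0.074, 0.709, 0.071, -0.698]
force: [-3.8, -2.2, 11.3]
finger_gap: -0.001
```

Call:
carry_out:
  targets:
    - [0,0,0,0,0,-0.15,0]
    - [0,0,0,0,0,-0.15,0]

```text
time_s: 19.1
tool_pos: [0.487, 0.2097, 0.1511]
orientation: [0.074, 0.709, 0.071, -0.697]
force: [-4.6, -1.7, 11.1]
finger_gap: 0.004
```

Call:
carry_out:
  targets:
    - [0,0,0,0,0,-0.15,0]

```text
time_s: 19.2
tool_pos: [0.4872, 0.2097, 0.1508]
orientation: [0.074, 0.71, 0.071, -0.697]
force: [-9.3, -3.2, 31.6]
finger_gap: 0.002
```

Call:
carry_out:
  targets:
    - [0,0,0,0,0,-0.15,0]

```text
time_s: 19.3
tool_pos: [0.4873, 0.2097, 0.1508]
orientation: [0.075, 0.711, 0.071, -0.696]
force: [-9.6, -3.6, 28.3]
finger_gap: -0.002
```

Call:
carry_out:
  targets:
    - [0,0,0,0,0,-0.15,0]

```text
time_s: 19.4
tool_pos: [0.4873, 0.2097, 0.1508]
orientation: [0.075, 0.711, 0.071, -0.695]
force: [-9.3, -3.0, 23.9]
finger_gap: -0.003
```

Call:
carry_out:
  targets:
    - [0,0,0,0,0,-0.15,0]

```text
time_s: 19.5
tool_pos: [0.4874, 0.2097, 0.1508]
orientation: [0.075, 0.712, 0.072, -0.695]
force: [-8.6, -4.3, 23.4]
finger_gap: 0.001
```

Call:
carry_out:
  targets:
    - [0,0.004,0,0,0,-0.2,0]

```text
time_s: 19.6
tool_pos: [0.4874, 0.2098, 0.1508]
orientation: [0.075, 0.711, 0.072, -0.695]
force: [-12.6, -4.2, 36.9]
finger_gap: -0.003
```

Call:
carry_out:
  targets:
    - [0,0.004,0,0,0,-0.2,0]
    - [0,0.004,0,0,0,-0.2,0]

```text
time_s: 19.8
tool_pos: [0.4873, 0.2098, 0.1508]
orientation: [0.075, 0.71, 0.072, -0.697]
force: [-13.0, -4.0, 31.2]
finger_gap: -0.0
```

Call:
carry_out:
  targets:
    - [0,0.004,0,0,0,-0.2,0]
    - [0,0.004,0,0,0,-0.2,0]
    - [0,0.004,0,0,0,-0.2,0]

```text
time_s: 20.1
tool_pos: [0.4871, 0.2098, 0.1508]
orientation: [0.074, 0.708, 0.073, -0.699]
force: [-12.3, -4.5, 30.9]
finger_gap: 0.004
```

Call:
carry_out:
  targets:
    - [0,0.004,0,0,0,-0.2,0]
    - [0,0.004,0,0,0,-0.2,0]
    - [0,0.004,0,0,0,-0.2,0]

```text
time_s: 20.4
tool_pos: [0.4869, 0.2098, 0.1508]
orientation: [0.074, 0.706, 0.074, -0.701]
force: [-12.7, -4.5, 32.3]
finger_gap: 0.0
```

```bash
python3 - <<'E'
from h import *
s=st()
E
```

```text
t 20.4 pos [0.4869 0.2098 0.1508] press [-0.0064 -0.0009] F [-12.7  -4.5  32.3] gap 0.0 toolx [ 0.008  0.    -1.   ] yang-err deg 0.38
```

Call:
carry_out:
  targets:
    - [0,0.002,0,0,0,-0.2,0]
    - [0,0,0,0,0,-0.2,0]
    - [0,0,0,0,0,-0.2,0]
    - [0,0,0,0,0,0.3,0]
    - [0,0,0,0,0,0.5,0]
    - [0,0,0,0,0,0.7,0]
    - [0,0,0,0,0,0.8,0]
    - [0,0,0,0,0,0.8,0]

```text
time_s: 21.2
tool_pos: [0.487, 0.2098, 0.1855]
orientation: [0.075, 0.709, 0.074, -0.697]
force: [-2.9, -1.1, 5.3]
finger_gap: 0.0
```

Call:
carry_out:
  targets:
    - [0,0,0,0,0,0.8,0]
    - [0,0,0,0,0,0.8,0]
    - [0,0,0,0,0,1,0]
    - [0,0,0,0,0,1.5,0]
    - [0,0,0,0,0,1.5,0]
    - [0,0,0,0,0,0,0]

```text
time_s: 21.8
tool_pos: [0.4872, 0.2102, 0.2453]
orientation: [0.075, 0.71, 0.074, -0.697]
force: [0.2, -0.3, -0.3]
finger_gap: -0.0
```

```bash
python3 - <<'E'
from h import *
s=st(); c=calibration('wrist'); w=grab_frame('wrist')[:,:,::-1]; cv2.imwrite('pics/w20.png',w)
f=grab_frame('side')[:,:,::-1]; cv2.imwrite('pics/s20.png',cv2.resize(f[110:270,260:400],None,fx=4,fy=3.7,interpolation=cv2.INTER_CUBIC))
E
```

```text
t 21.8 pos [0.4872 0.2102 0.2453] press [-0.0061 -0.0013] F [ 0.2 -0.3 -0.3] gap -0.0 toolx [ 0.019  0.001 -1.   ] yang-err deg 0.5
```

View pics/w20.png

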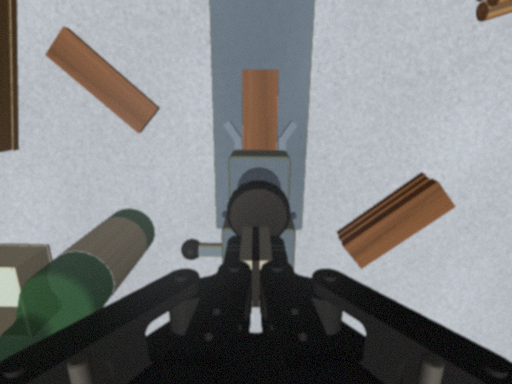

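View pics/s20.png

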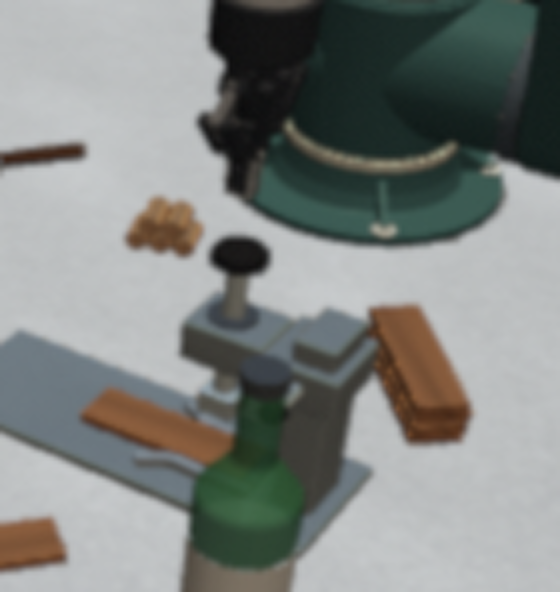

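The knob is at the same pixel as before pressing (240,255), so the plunger is up, and the tag hasn't moved. Now I'll retreat and take the tag out.

Call:
carry_out:
  targets:
    - [0,0.018,-0.009,0.4,-2,0.5,4]
    - [0,0,0,0.5,-2.5,0,6.5]
    - [0,0,0,0.5,-2.5,0,8]
    - [0,0,0,0.4,-2,0,8]
    - [0,0,0,0,0,0,8]

```text
time_s: 22.4
tool_pos: [0.5033, 0.1174, 0.2439]
orientation: [-0.072, -0.701, -0.072, 0.706]
force: [0.5, -0.4, 0.1]
finger_gap: 0.848
```

```bash
python3 - <<'E'
from h import *
s=st(); print((O-.097*U-s['tool_pos'][:2])*100)
E
```

```text
t 22.4 pos [0.5033 0.1174 0.2439] press [-0.1002  0.0016] F [ 0.5 -0.4  0.1] gap 72.4 toolx [-0.008  0.    -1.   ] yang-err deg 0.09
[0.09001546 0.34964234]
```

Call:
carry_out:
  targets:
    - [0,-0.008,0,0.1,0.1,-3,8]
    - [0,0,0,0,0,-4,8]
    - [0,0,0,0,0,-4,8]
    - [0,0,0,0,0,-4,8]
    - [0,0,0,0,0,-4,8]
    - [0,0,0,0,0,-3,8]
    - [0,0,0,0,0,0,8]

```text
time_s: 23.1
tool_pos: [0.5, 0.1209, 0.0132]
orientation: [-0.072, -0.703, -0.073, 0.704]
force: [0.5, 0.4, 1.0]
finger_gap: 0.939
```

```bash
python3 - <<'E'
from h import *
s=st(); print((O-.097*U-s['tool_pos'][:2])*100);cv2.imwrite('pics/w21.png',grab_frame('wrist')[:,:,::-1])
E
```

```text
t 23.1 pos [0.5    0.1209 0.0132] press [-0.0961  0.0042] F [0.5 0.4 1. ] gap 80.2 toolx [-0.002  0.001 -1.   ] yang-err deg 0.08
[ 4.27680488e-01 -2.03505351e-04]
```

View pics/w21.png

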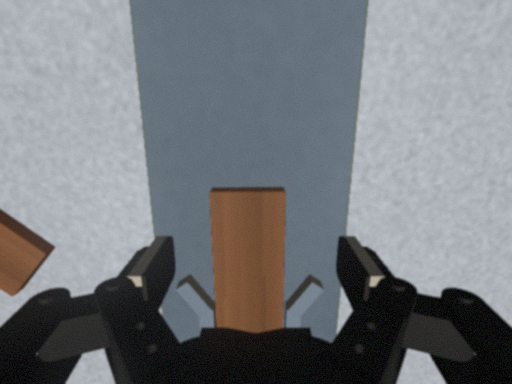

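Call:
carry_out:
  targets:
    - [0,0,0,0.43,-0.1,-1,8]
    - [0,0,0,0,0,-1.3,8]
    - [0,0,0,0,0,-0.8,8]
    - [0,0,0,0,0,0,8]

```text
time_s: 23.55
tool_pos: [0.5096, 0.1209, -0.0131]
orientation: [0.072, 0.706, 0.073, -0.701]
force: [-0.5, -1.1, 0.1]
finger_gap: 0.936
```

```bash
python3 - <<'E'
from h import *
s=st(); cv2.imwrite('pics/w22.png',grab_frame('wrist')[:,:,::-1])
E
```

```text
t 23.55 pos [ 0.5096  0.1209 -0.0131] press [-0.0981 -0.0052] F [-0.5 -1.1  0.1] gap 79.9 toolx [ 0.007  0.002 -1.   ] yang-err deg 0.12
```

View pics/w22.png

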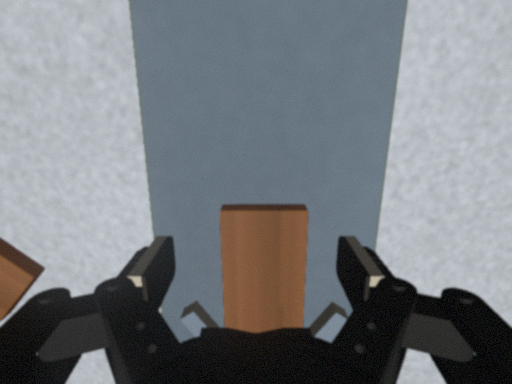

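Overshot by about 5 mm: the tag centre is at x=264 and should be at 255. Shifting back, then going down the last 8 mm.

Call:
carry_out:
  targets:
    - [0.002,0.007,-0.002,-0.5,-0.1,-0.3,8]
    - [0,0,0,0,0,-0.4,8]
    - [0,0,0,0,0,0,8]

```text
time_s: 23.9
tool_pos: [0.5055, 0.1199, -0.0186]
orientation: [0.07, 0.705, 0.073, -0.702]
force: [1.6, -0.5, 0.3]
finger_gap: 0.935
```

```bash
python3 - <<'E'
from h import *
s=st(); w=grab_frame('wrist')[:,:,::-1]; hsv=cv2.cvtColor(w,cv2.COLOR_BGR2HSV).astype(int); t=(hsv[...,0]<16)&(hsv[...,1]>110)
for r in (215,240): x=np.where(t[r])[0]; x=x[(x>180)&(x<330)]; print('tag',r,x.min(),x.max(),(x.min()+x.max())/2)
E
```

```text
t 23.9 pos [ 0.5055  0.1199 -0.0186] press [-0.0982 -0.0011] F [ 1.6 -0.5  0.3] gap 79.9 toolx [ 0.003  0.004 -1.   ] yang-err deg -0.01
tag 215 212 300 256.0
tag 240 212 299 255.5
```

Centred. Down 2 mm and close.

Call:
carry_out:
  targets:
    - [0,0,0,0,0,-0.2,6.5]
    - [0,0,0,0,0,0,5]
    - [0,0,0,0,0,0,4]
    - [0,0,0,0,0,0,3.5]
    - [0,0,0,0,0,0,3.5]
    - [0,0,0,0,0,0,3.5]
  newtons: 40

```text
time_s: 24.55
tool_pos: [0.5059, 0.1199, -0.0197]
orientation: [0.07, 0.705, 0.073, -0.702]
force: [-0.6, -0.1, -0.2]
finger_gap: 0.522
```

```bash
python3 - <<'E'
from h import *
s=st()
E
```

```text
t 24.55 pos [ 0.5059  0.1199 -0.0197] press [-0.0983 -0.0014] F [-0.6 -0.1 -0.2] gap 44.6 toolx [ 0.004  0.004 -1.   ] yang-err deg -0.0
```

Call:
carry_out:
  targets:
    - [0,0,0,0.16,-0.8,0.05,3.5]
    - [0,0,0,0.24,-1.2,0,3.5]
    - [0,0,0,0.24,-1.2,0,3.5]
    - [0,0,0,0.24,-1.2,0,3.5]

```text
time_s: 24.95
tool_pos: [0.5151, 0.0733, -0.0193]
orientation: [0.071, 0.705, 0.074, -0.702]
force: [0.1, 0.2, -0.6]
finger_gap: 0.519
```

```bash
python3 - <<'E'
from h import *
s=st()
E
```

```text
t 24.95 pos [ 0.5151  0.0733 -0.0193] press [-0.1458 -0.001 ] F [ 0.1  0.2 -0.6] gap 44.3 toolx [ 0.004  0.004 -1.   ] yang-err deg 0.1
```

Call:
carry_out:
  targets:
    - [0,0,0,0.24,-1.2,0,3.5]
    - [0,0,0,0.24,-1.2,0,3.5]
    - [0,0,0,0.24,-1.2,0,3.5]
    - [0,0,0,0.24,-1.2,0,3.5]
    - [0,0,0,0.24,-1.2,0,3.5]
    - [0,0,0,0,0,0,3.5]

```text
time_s: 25.55
tool_pos: [0.5287, 0.0049, -0.0194]
orientation: [0.07, 0.705, 0.072, -0.702]
force: [-0.0, -0.1, 0.5]
finger_gap: 0.522
```

```bash
python3 - <<'E'
from h import *
s=st();cv2.imwrite('pics/w23.png',grab_frame('wrist')[:,:,::-1])
E
```

```text
t 25.55 pos [ 0.5287  0.0049 -0.0194] press [-0.2155 -0.0006] F [-0.  -0.1  0.5] gap 44.6 toolx [ 0.004  0.004 -1.   ] yang-err deg -0.1
```

View pics/w23.png

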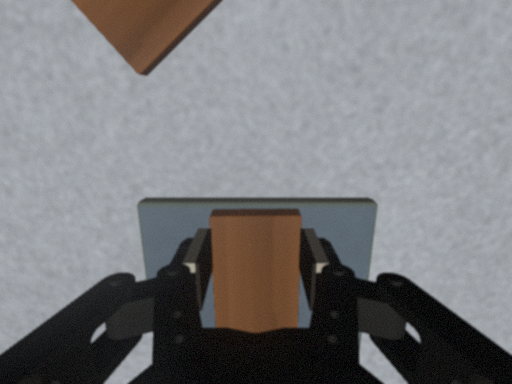

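Call:
carry_out:
  targets:
    - [0,0,0,0,0,-0.1,3.5]
    - [0,0,0,0,0,0,6]
    - [0,0,0,0,0,0,8]
    - [0,0,0,0,0,0,8]
    - [0,0,0,0,0,1.5,8]
    - [0,0,0,0,0,3,8]
    - [0,0,0,0,0,4,8]
    - [0,0,0,0,0,4,8]

```text
time_s: 26.4
tool_pos: [0.5236, 0.0089, 0.104]
orientation: [-0.07, -0.701, -0.075, 0.705]
force: [0.9, 0.5, -0.4]
finger_gap: 0.935
```

Call:
carry_out:
  targets:
    - [0,0,0,0,-3,3,8]
    - [0,0,0,0,-4.5,2,8]
    - [0,0,0,0,-4.5,0,8]
    - [0,0,0,0,-4.5,0,8]
    - [0,0,0,0,-4.5,0,8]
    - [0,0,0,0,0,0,8]

```text
time_s: 27.0
tool_pos: [0.5252, -0.207, 0.1625]
orientation: [0.074, 0.705, 0.076, -0.702]
force: [-0.4, 0.3, -0.6]
finger_gap: 0.937
```

```bash
python3 - <<'E'
from h import *
s=st(); f=grab_frame('top')[:,:,::-1]; cv2.imwrite('pics/t24.png',f); cv2.imwrite('pics/s24.png',grab_frame('side')[:,:,::-1])
hsv=cv2.cvtColor(np.ascontiguousarray(f),cv2.COLOR_BGR2HSV); m=cv2.inRange(hsv,(3,110,50),(16,255,255))
for r in rects('top',f,m,0.024): print(r, np.linalg.norm(np.array(r[1:3])-(O-.04*U)))
E
```

```text
t 27.0 pos [ 0.5252 -0.207   0.1625] press [-0.4224  0.0455] F [-0.4  0.3 -0.6] gap 80.0 toolx [ 0.004  0.003 -1.   ] yang-err deg 0.49
(array([287., 347.]), 0.2603940124511719, -0.03222444152832031, 58.02974319458008, 26.46409034729004, 148.3306770324707) 0.3124902529980518
(array([154., 317.]), 0.31736441040039065, 0.3100001220703125, 52.37517166137695, 36.22354507446289, 140.88220596313477) 0.2202864780533208
(array([254., 242.]), 0.515955810546875, 0.06279297637939453, 148.87767028808594, 44.763031005859375, 102.11344718933105) 0.11626485072274492
(array([329., 225.]), 0.568627197265625, -0.13560096740722657, 146.19961547851562, 44.29219055175781, 51.965789794921875) 0.32140407567854884
(array([221., 172.]), 0.7064135131835938, 0.15987680053710937, 145.98963928222656, 44.6344108581543, 149.89071655273438) 0.2143195753199929
```

View pics/t24.png

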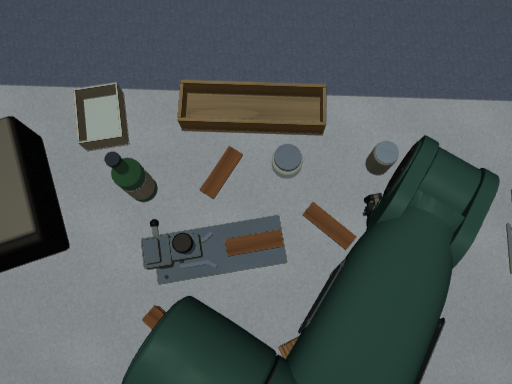

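View pics/s24.png

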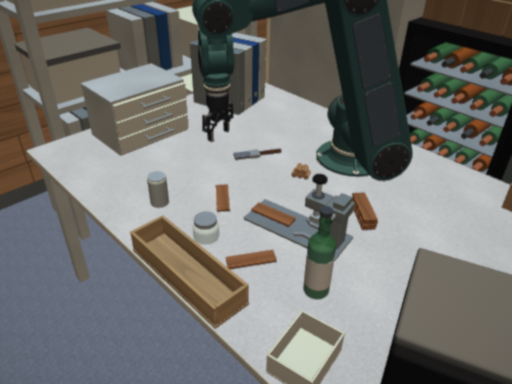

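The tag lies flat on the bed at (254,242), 116 mm from the seat. The knob is up at (182,243), and the bottle, jar and can are at their starting pixels. Handing in.

```bash
python3 -c "
from station import *
print(hand_in())"
```

```text
the job is handed in; nothing more can be done
None
```

I fed the tag in to the back stop, pressed it, let the plunger spring up, pulled the tag back out and handed the job in at about 27 s. No verdict is reported, so these are my own readings.

**What I did**
- **Seating:** I slid the tag in until it met the stop, released it, then pushed its end with the shut fingers to make sure. It did not move under about 20 N.
- **Pressing:** I pushed the knob down slowly and the die met the tag about 43 mm down. I held it for about 1.5 s at 23–37 N on the wrist, mostly around 31 N. That is about 20 N on the tag once the spring's share is taken off.
- **Taking out:** I pulled the tag straight back about 117 mm, released it on the bed and moved the arm clear.

**Last checks**
- **Seated:** the tag's tail was 119.4 mm from the bed's near end (120 expected).
- **Plunger:** the knob was back at its starting pixel after I let go.
- **At the end:** the tag lies on the bed, 116 mm from the seat. Its outline from above measures 149 x 45 mm, so it looks flat. The bottle, jar and can look unmoved, and the robot touches nothing.

**What failed or disagreed**
- **First grasp:** it closed above the tag without touching it. In the images the shut fingertips end about 34 mm short of the reported TCP. I allowed for that from then on, and the knob contact height agreed with it.
- **Bed width:** it measured 123–125 mm instead of 130, and my first press position was about 2 mm too far forward. I corrected it from the knob and the tag's tail.
- **Tail to mouth:** this measured about 61 mm against 65 expected. I trusted the bed-end measurement and the push test over it.

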